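Release the ring tray through the access hole with the wooden pin

TASK

Take the slender wooden pin with the square head out of its stand, reach through the small hole in the top of the light wooden ring box, gently press down the hidden spring catch and keep it pressed until the ring tray has slid all the way out. Then put the pin back upright, fully home in its own stand, and let go. Never force the pin against the box, do not touch the tray with the gripper or arm, and leave the other toys where they are.

Things in the scene. Friction and masses are not known exactly. Their poses are not given: they have to be found in the camera images.
- pin_head (a point): Centre of the square head of the light wooden release pin. Head 24 x 24 mm, 34 mm tall, its sides along the point's x and y; z is along the pin, upward. Below the head is a plain round shaft, 10 mm diameter, 75 mm long, with a 3 mm chamfer at its foot (flat 7.6 mm wide). Starts standing upright in pin_stand.
- pin_tip (a point): Foot of the pin's shaft, on the pin's axis, 92 mm below the centre of the head. z points up along the pin.
- pin: The whole pin; origin at its foot (same point as pin_tip).
- pin_stand: Stand of the pin: fixed wooden block 70 x 70 mm, 55 mm tall, origin at the centre of its underside. A vertical round bore of 13 mm in the middle of its top, 45 mm deep (floor 10 mm above the underside). The pin standing in it shows 30 mm of shaft, then the head. It may be on the left or the right of the ring box; a like block with a wider bore holds the thick peg on the other side.
- pin_stand_mouth (a point): Centre of the mouth of the stand's bore, at its top face.
- ring_box: Fixed light wooden box, 160 (x) x 150 (y) x 120 mm tall, origin at the centre of its underside. The tray leaves through its +x face. Hidden under the hole in its top is the flat pad (24 mm wide, centred on the hole) of a spring catch, 22 to 42 mm below the top face: the depth differs each time and cannot be seen.
- hole (a point): Centre of the access hole, at the box's top face (120 mm up); axes as the box's. Round, vertical, 13 mm diameter, top 12 mm thick. The catch below yields from about 3 N, rising 0.35 N per mm; it frees the tray after about 8 mm of travel and meets a hard stop at 11.5 mm, where force shoots up. More than 18 N damages it.
- tray (a joint): How far the tray is out (m): 0 shut, front panel (127 mm wide, 96 mm tall) flush with the box's +x face; 0.055 all the way out. No handle; a loose ring lies inside. A spring drives it and a damper slows it: about 1 to 2 s. If the catch is let up before the tray is about half out, the tray catches again half-way; press again.
- thick_peg: Bystander: thick peg, 18 mm shaft 85 mm long and round knob head 32 mm wide, 22 mm tall, standing in the other block; origin at its foot. Does not fit the hole.
- peg_stand: Fixed block of the thick peg, 70 x 70 x 55 mm, origin centre of underside.
- red_ring: Bystander: red ring, 72 mm wide, 20 mm tall, lying; origin centre of underside.
- blue_ring: Bystander: blue ring, 64 mm wide, 20 mm tall, lying; origin centre of underside.
- cone: Bystander: yellow cone, 64 mm wide, 85 mm tall; origin centre of underside.
- small_cylinder: Bystander: plain wooden cylinder, 30 mm wide, 45 mm tall, upright; origin centre of underside.
- square_frame: Bystander: hollow square wooden frame, 100 x 100 mm, 30 mm tall, lying; origin centre of underside.
Mind the look-alikes: they are no part of the job. Leave any pink or purple look-alike of the pin alone. There is more than one size of the ring_box; the job needs the smaller.

How it is judged:
By the outcome, as a careful person would: the job done as asked, in the order asked, and still so for the second after the job is handed in, with the robot touching nothing.
It also fails if it takes over 72 s, if anything falls off the work surface, if the arm or the gripper's body presses on something with over 40 N, if the wrist force passes 120 N, or if a joint passes its speed limit or range.

ROBOT

A 6-joint arm with a two-finger parallel gripper is mounted at the origin on the work surface. World frame = base frame: x ahead of the robot, y to its left, z up, the work surface at z = 0. Lengths are in mm, angles in rad, forces in N, time in s.
With the tool pointing down it reaches from about 350 to 975 mm from the base axis. Payload 7.1 kg.
Tool frame: the origin (TCP) lies on the centre line of the jaws, within the pads' length; the fingertips stand 17 mm ahead of it and the grasp point (between the pads) lies 2 mm behind it; z points along the fingers, y is the direction in which the jaws open and shut (so a half turn about z gives the same grasp; the last joint's range is limited). The gripper opens to 88 mm and grips with 3 to 60 N. Pads are 20 mm wide; open, the fingers measure 115 mm over their backs; the gripper's body (75 mm by 178 mm) begins 61 mm behind the grasp point.
Start: joints at [-1.365, 0.423, 1.63, -0, 1.089, -0.019], TCP at [139.339, -609.253, 239.675] pointing down, gripper open.
Joint ranges: [-3, 3], [-0.9, 2.11], [0.09, 2.58], [-1.31, 4.45], [0.11, 2.69], [-2.54, 2.54]. Speed limits (rad/s): [2.39, 2.39, 3.01, 3.14, 3.14, 3.14].

INTERFACE

Orientations are given as a rotation vector (axis times angle).
In Python, from workcell import ctrl, imaging, workorder gives the robot as it stands. The module is installed in compiled form; this text tells all that it offers.
- The arm moves only by the shell command python3 -m crank 'ROWS' [OPENING]. ROWS is JSON, a list of rows, each an object with "travel": the shift along the tool's x, y, z as a fraction of full scale, a list of three; "turn": the turn about the tool's z as a fraction of full scale. In form: [{"travel": [dx, dy, dz], "turn": turn}, ...]. A call has 1 to 20 rows; each row shifts and turns the pose as measured when the row begins, along the tool's axes as they then stand; what a row does not reach is not made up. Full scale, the value 1, is 5 cm for a shift and 0.1 rad for a turn. A row lasts 1/10 s, in which the tool goes at most 50 mm and 8.59 degrees, less where a joint would pass 70% of its speed; a pose out of reach is approached as far as the arm can. A call with a number of a shift or a turn outside -1 to 1 is refused whole. A call with a gripper value outside its range is refused whole. OPENING is the gripper command: -1 is shut, 1 is fully open, values between are in proportion, set as the call begins (- or left out, the last holds). The fingers move at their own pace and stop on an object; the grip force is fixed at half the most. Time passes only in rows, so rows that do not move let the fingers close. It gives the time, the measured TCP pose, the force and the opening at its end, in the units of the state.
- ctrl.get_obs(): the state, without advancing time (a new reading comes with each control period).
- imaging.get_image(name): name is "side" or "top"; returns the picture (480x640x3 uint8, blue, green, red); there is no depth.
- imaging.camera_info(name): a dict with "camera_matrix" (3x3 intrinsics, pixels), "k1" (the pictures are not rectified: a ray, as slopes to the right and down, at radius r is drawn at 1 + k1 r^2 times it, then the intrinsics apply), "rvec" (rotation vector, rad) and "tvec" (3), from world to camera coordinates, as OpenCV has them. Camera axes: x right, y down, z forward; pixel columns grow to the right and rows downward; lengths in mm; the calibration is good to about 2 mm. A picture is of the moment at which its call begins. camera_info takes no time and is no camera call.
- workorder.close_job(): hands the job in, once; it reports no verdict.
The state is a dict: "t": time; "qpos": joint angles; "qvel": joint speeds; "joint_torque": joint torques, N m; "ee_pos": TCP position; "orientation": TCP orientation; "ft_force": force on the tool from outside, world axes, zero at the start; "moment": the same for the moment, N m; "width": finger opening in mm.
Only numpy, scipy, OpenCV 4.12 (cv2) and the standard library are available. Lean on these libraries where they do the work, as an engineer would, in place of code of your own. Each camera call takes 0.05 s, during which the arm holds its last target.

## Working session

There is one attempt and no reset: what is moved stays moved. The work goes in short steps, Python scripts to look and compute and a shell command to move; the robot and the scene stay as the last step left them, time stands still between calls to the robot, and variables do not carry over. Pictures are saved under pics/ and viewed, and the job is handed in when it is done.

```bash
mkdir -p pics; python3 - <<'E'
from workcell import ctrl, imaging
import cv2
for n in("top","side"):
    cv2.imwrite(f"pics/{n}0.png",imaging.get_image(n)); print(n,imaging.camera_info(n))
print(ctrl.get_obs())
E
```

```text
top {'camera_matrix': array([[596.29791006,   0.        , 319.56667255],
       [  0.        , 596.29791006, 237.57128016],
       [  0.        ,   0.        ,   1.        ]]), 'k1': -0.17905298097504752, 'rvec': array([ 2.21213644, -2.18372534,  0.0696057 ]), 'tvec': array([  -7.69135715,  420.241256  , 1508.05656169])}
side {'camera_matrix': array([[577.53592503,   0.        , 328.59315906],
       [  0.        , 577.53592503, 232.33996623],
       [  0.        ,   0.        ,   1.        ]]), 'k1': 0.056186453614454596, 'rvec': array([ 0.8711305 , -2.44745474,  1.20897366]), 'tvec': array([ 338.36775033,  240.94505364, 1137.48016411])}
{'t': 0.1, 'qpos': array([-1.36503554e+00,  4.23778019e-01,  1.63060573e+00, -1.14433115e-06,
        1.08861051e+00, -1.89917925e-02]), 'qvel': array([-1.30003857e-03, -2.30134945e-03, -2.60180776e-03,  3.32647865e-04,
       -6.34524796e-05,  1.10421068e-03]), 'joint_torque': array([ 2.40363324e-04, -5.45614100e+01, -2.74324983e+01,  6.46073604e-02,
        1.88688742e-02, -2.79903793e-05]), 'ee_pos': array([ 139.22191928, -608.80159071,  238.97401065]), 'orientation': array([-3.12039013e+00, -3.52142286e-01,  2.06793277e-04]), 'ft_force': array([ 0.14269892, -0.24168787, -0.69743431]), 'moment': array([-0.0239568 , -0.04014222, -0.00562708]), 'width': 87.80716243962294}
```

View pics/top0.png

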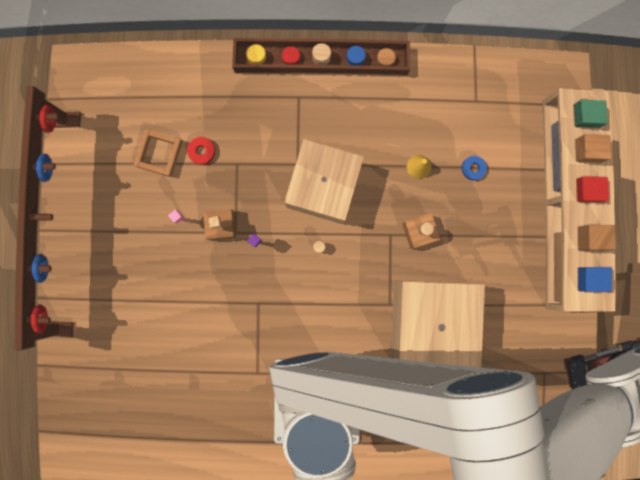

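View pics/side0.png

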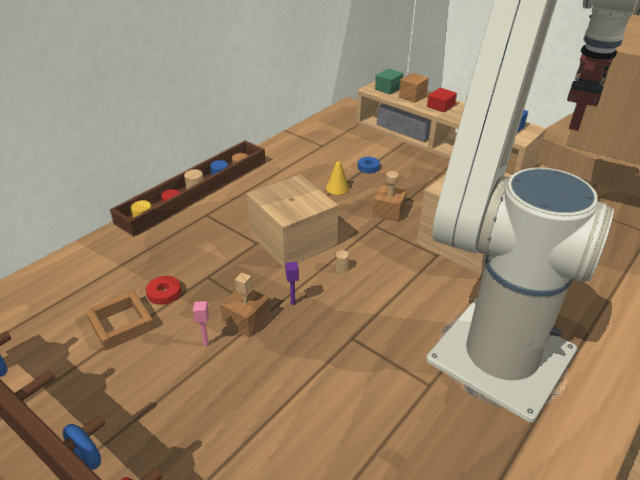

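The top view shows the smaller-looking box with its hole at about (324,179), the pin in its stand at (214,222), and the pink and purple pins at (176,216) and (254,240). The thick peg is at (427,229) and a second box at (442,317). I'll measure these next.

```bash
cat > h.py <<'E'
import numpy as np, cv2
from workcell import ctrl, imaging
C={n:imaging.camera_info(n) for n in("top","side")}
def D(n): return np.array([C[n]['k1'],0,0,0,0.])
def proj(n,P):
    return cv2.projectPoints(np.float64(P).reshape(-1,1,3),C[n]['rvec'],C[n]['tvec'],C[n]['camera_matrix'],D(n))[0].reshape(-1,2)
def ray(n,uv):
    R=cv2.Rodrigues(C[n]['rvec'])[0]
    p=cv2.undistortPointsIter(np.float64(uv).reshape(-1,1,2),C[n]['camera_matrix'],D(n),None,None,(3,100,1e-12)).reshape(-1,2)
    d=np.c_[p,np.ones(len(p))]@R
    return -R.T@C[n]['tvec'],d
def plane(n,uv,z):
    o,d=ray(n,uv); return o+d*((z-o[2])/d[:,2])[:,None]
def tri(ut,us):
    o1,d1=ray("top",ut);o2,d2=ray("side",us);d1=d1[0]/np.linalg.norm(d1);d2=d2[0]/np.linalg.norm(d2)
    s=np.linalg.lstsq(np.c_[d1,-d2],o2-o1,rcond=None)[0]
    a=o1+s[0]*d1;b=o2+s[1]*d2
    return (a+b)/2,b-a
def crop(src,out,x0,y0,x1,y1,k):
    im=cv2.imread(src)[y0:y1,x0:x1]; cv2.imwrite(out,cv2.resize(im,None,fx=k,fy=k,interpolation=cv2.INTER_CUBIC))
E
python3 - <<'E'
from h import *
np.set_printoptions(precision=1,suppress=True)
print(proj("top",[[0,0,0],[500,0,0],[500,200,0]]))
for n in C: print(n, ray(n,[[320,240]])[0])
print("boxA",plane("top",[(302,140),(364,155),(347,221),(286,205),(324,179.5)],120))
print("boxB",plane("top",[(402,282),(485,285),(442,327)],120))
print("pin",plane("top",[(214,221)],119),"pink",plane("top",[(176,216)],109),"purple",plane("top",[(254,240)],109),"peg",plane("top",[(427,229)],117),"cyl",plane("top",[(319,247)],45))
crop("pics/top0.png","pics/t0box.png",270,130,380,230,7)
crop("pics/top0.png","pics/t0pin.png",155,190,275,270,6)
crop("pics/side0.png","pics/s0pin.png",180,240,320,350,5)
crop("pics/side0.png","pics/s0box.png",235,165,355,265,6)
E
```

```text
[[316.6 401.4]
 [319.  206.9]
 [241.6 206. ]]
top [ 337.3   10.5 1528.7]
side [-192.   808.3  881.1]
boxA [[ 648.2   43.8  120. ]
 [ 613.9 -105.3  120. ]
 [ 454.6  -65.9  120. ]
 [ 490.8   79.3  120. ]
 [ 553.1  -10.2  120. ]]
boxB [[ 311.5 -198.   120. ]
 [ 305.7 -399.6  120. ]
 [ 205.1 -295.3  120. ]]
pin [[450.6 250.5 119. ]] pink [[462.5 345.2 109. ]] purple [[407.1 155.  109. ]] peg [[ 438.4 -258.   117. ]] cyl [[394.9  -0.9  45. ]]
```

View pics/t0box.png

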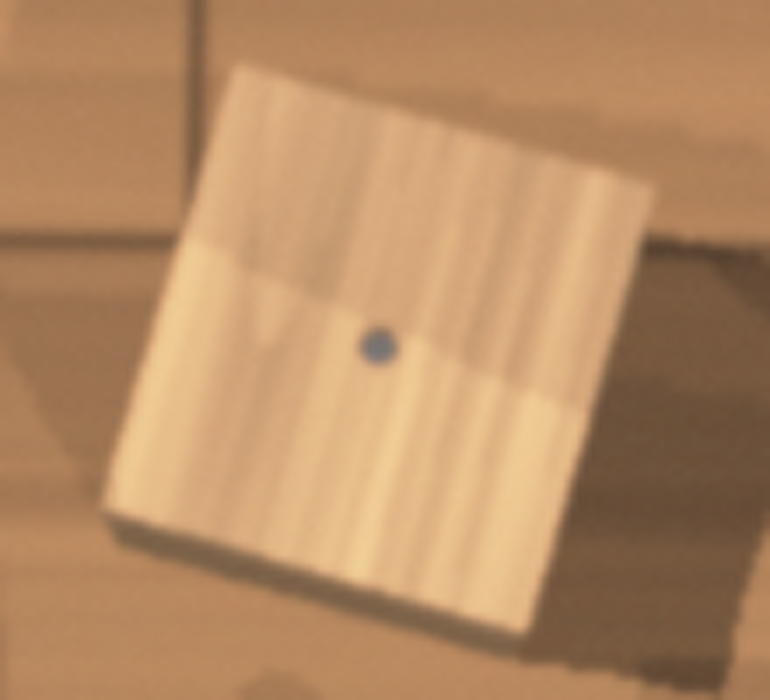

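View pics/t0pin.png

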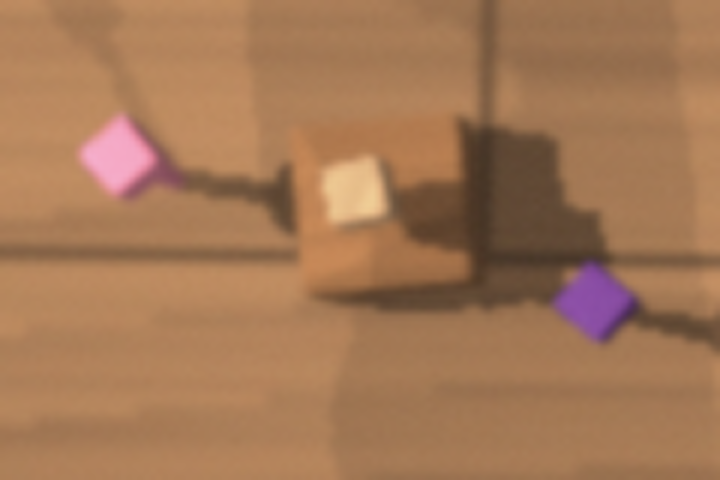

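View pics/s0pin.png

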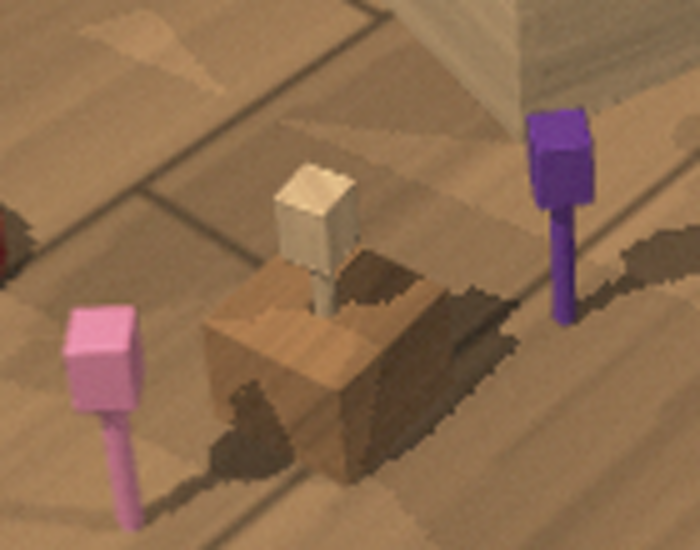

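View pics/s0box.png

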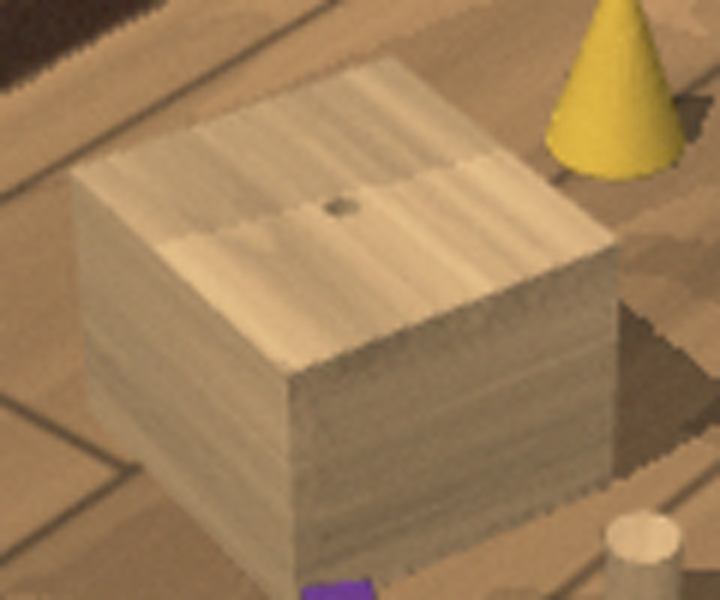

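Box A is about 160 x 153 mm and box B about 200 mm wide, so box A is the target. The pin's head is yawed about 12°. I'll refine the head and hole positions with masks.

```bash
python3 - <<'E'
from h import *
np.set_printoptions(precision=2,suppress=True)
t=cv2.imread("pics/top0.png");s=cv2.imread("pics/side0.png")
def blob(im,mask,x0,y0,x1,y1):
    m=np.zeros_like(mask);m[y0:y1,x0:x1]=mask[y0:y1,x0:x1]
    n,l,st,c=cv2.connectedComponentsWithStats(m.astype(np.uint8));i=1+np.argmax(st[1:,4]);return c[i],st[i],(l==i).astype(np.uint8)
b,g,r=[t[...,i].astype(int) for i in range(3)]
# hole top: dark/gray weighted
def hole(im,x0,y0,x1,y1):
    p=im[y0:y1,x0:x1].astype(float); gr=p[...,2]-p[...,0]; w=np.clip(np.median(gr)-gr-15,0,None)
    yy,xx=np.mgrid[y0:y1,x0:x1]; return np.array([(w*xx).sum(),(w*yy).sum()])/w.sum(), gr.astype(int)
ht,gr=hole(t,318,174,331,186);print(ht);print(gr)
p=s[193:206,284:300].astype(int).sum(2);print(p)
print("pin top region R"); print(t[212:232,205:225,0])
E
```

```text
[323.68 179.15]
[[93 93 92 92 90 90 92 92 91 91 92 91 93]
 [93 94 93 93 91 91 90 92 92 90 92 93 94]
 [92 92 93 92 88 81 79 82 88 91 92 91 92]
 [93 93 93 91 70 52 47 58 79 90 92 93 93]
 [92 93 93 76 40 21 16 29 63 89 94 93 93]
 [93 93 90 64 23  8  6 15 50 88 92 92 92]
 [94 93 91 67 29  9  8 21 54 87 91 92 93]
 [93 92 93 84 58 37 34 53 79 90 91 92 93]
 [93 93 93 90 87 80 79 86 90 93 91 92 92]
 [93 92 94 92 93 91 91 92 93 92 91 92 93]
 [93 93 93 92 92 92 93 92 92 91 91 91 93]
 [93 94 93 92 92 93 93 92 92 92 91 92 93]]
[[459 455 454 446 449 463 465 483 488 473 456 453 456 456 453 441]
 [447 455 457 449 453 448 454 472 483 486 468 451 447 452 461 457]
 [451 453 458 458 457 447 444 455 460 480 494 484 468 460 465 457]
 [457 447 454 455 448 448 439 437 468 473 490 538 529 516 506 501]
 [473 455 450 444 464 455 441 435 486 496 509 531 539 536 518 511]
 [466 472 470 459 489 449 396 351 392 417 465 508 520 544 541 522]
 [459 510 523 514 470 350 303 339 359 390 409 499 515 535 541 541]
 [496 501 514 522 515 425 345 360 402 426 456 501 514 519 516 541]
 [487 502 502 516 511 523 506 455 496 505 4
[... 1310 characters left out ...]
  57  52
   52  50]
 [ 82  85  86  90 109 137 142 139 138 143 147 148 144 129 101  71  58  51
   51  49]
 [ 81  85  86  89 111 138 140 138 136 136 140 138 133 116  93  71  61  54
   51  52]
 [ 82  86  87  90 106 127 130 126 120 114 110 104 100  90  81  72  63  55
   52  49]
 [ 82  87  85  88  94 103 102  97  92  88  82  80  80  78  78  73  67  55
   49  46]
 [ 82  87  86  86  86  88  85  82  82  80  80  77  77  75  75  74  70  61
   48  45]
 [ 82  83  82  83  84  84  82  83  83  82  82  80  77  75  75  75  73  64
   56  49]
 [ 83  84  84  84  84  85  86  84  83  86  85  82  79  77  75  75  73  69
   67  62]
 [ 84  85  85  87  86  85  87  86  86  86  85  82  78  75  76  74  74  74
   73  70]]
```

```bash
python3 - <<'E'
from h import *
np.set_printoptions(precision=2,suppress=True)
t=cv2.imread("pics/top0.png")
def up(im,x0,y0,x1,y1,k=8):
    return cv2.resize(im[y0:y1,x0:x1],None,fx=k,fy=k,interpolation=cv2.INTER_CUBIC)
def back(p,x0,y0,k=8): return (np.asarray(p)+0.5)/k-0.5+[x0,y0]
u=up(t,200,208,228,234)
m=(u[...,0]>108).astype(np.uint8)
c=max(cv2.findContours(m,0,1)[0],key=cv2.contourArea)
r=cv2.minAreaRect(c); M=cv2.moments(c)
print("head rect",back(r[0],200,208),r[1][0]/8,r[1][1]/8,r[2],"centroid",back([M['m10']/M['m00'],M['m01']/M['m00']],200,208))
cen=back(r[0],200,208)
print("pin xy",plane("top",[cen],119))
bx=back(cv2.boxPoints(r),200,208);P=plane("top",bx,119);print(P); d=np.diff(P[:,:2],axis=0);print(np.hypot(*d.T),np.degrees(np.arctan2(d[:,1],d[:,0])))
ht=np.array([323.68,179.15]); print("hole top",plane("top",[ht],120))
hs=[291.6,199.2]; print("hole side z120",plane("side",[hs],120)); print(tri(ht,hs))
print("proj of head top centre to side",proj("side",[list(plane("top",[cen],119)[0])]))
# box corners in side / top refined
print("side corners", plane("side",[(247.5,193.5),(283.5,227),(337.5,205.5),(300.5,175)],120))
E
```

```text
head rect [213.26 221.42] 10.14897346496582 10.204679489135742 77.125 centroid [213.35 221.38]
pin xy [[449.61 252.27 119.  ]]
[[458.55 267.2  119.  ]
 [464.26 243.39 119.  ]
 [440.69 237.39 119.  ]
 [434.98 261.17 119.  ]]
[24.49 24.32 24.46] [ -76.53 -165.73  103.51]
hole top [[553.92  -9.38 120.  ]]
hole side z120 [[553.69  -9.59 120.  ]]
(array([553.79,  -9.48, 120.04]), array([-0.24, -0.19, -0.03]))
proj of head top centre to side [[242.21 277.59]]
side corners [[ 647.8    39.4   120.  ]
 [ 496.6    81.28  120.  ]
 [ 456.81  -58.31  120.  ]
 [ 606.51 -102.17  120.  ]]
```

Head at (449.6, 252.3) with yaw about 14°; hole at (553.8, −9.5), and the two views agree within 0.3 mm. I'll turn the jaws in place first so they close along ~14°.

```bash
python3 -m crank '[{"travel":[0,0,-0.2],"turn":-1},{"travel":[0,0,-0.2],"turn":-1},{"travel":[0,0,-0.2],"turn":-1},{"travel":[0,0,0],"turn":-1},{"travel":[0,0,0],"turn":-1},{"travel":[0,0,0],"turn":-1},{"travel":[0,0,0],"turn":-1},{"travel":[0,0,0],"turn":-1},{"travel":[0,0,0],"turn":-1},{"travel":[0,0,0],"turn":-1},{"travel":[0,0,0],"turn":-1},{"travel":[0,0,0],"turn":-1},{"travel":[0,0,0],"turn":-1},{"travel":[0,0,0],"turn":-1},{"travel":[0,0,0],"turn":-1},{"travel":[0,0,0],"turn":-0.9}]' 0.3
cat >> h.py <<'E'
from scipy.spatial.transform import Rotation as Ro
def st(target=None):
    o=ctrl.get_obs(); R=Ro.from_rotvec(o['orientation']).as_matrix()
    print("t %.2f"%o['t'],"tcp",o['ee_pos'].round(2),"yaw_y %.2f"%np.degrees(np.arctan2(R[1,1],R[0,1])),"z",R[:,2].round(4),"F",o['ft_force'].round(2),"M",o['moment'].round(3),"w %.1f"%o['width'],"q",o['qpos'].round(2))
    if target is not None:
        d=R.T@(np.array(target)-o['ee_pos']); print("need mm (tool)",d.round(2),"units",(d/50).round(3))
E
python3 -c "
from h import *
st([500,-450,240]);st([540,0,240]);st([449.6,252.3,240])"
```

```text
t: 1.7
ee_pos: [138.2, -603.9, 262.4]
orientation: [-1.845, -2.527, -0.018]
ft_force: [-0.2, -0.2, 0.0]
width: 57.0
t 1.70 tcp [ 138.22 -603.93  262.37] yaw_y 17.72 z [-0.0035  0.0165 -0.9999] F [-0.17 -0.16  0.02] M [-0.065 -0.102  0.02 ] w 57.0 q [-1.37  0.4   1.61 -0.    1.15 -1.67]
need mm (tool) [ 36.13 391.43  23.66] units [0.723 7.829 0.473]
t 1.70 tcp [ 138.22 -603.93  262.37] yaw_y 17.72 z [-0.0035  0.0165 -0.9999] F [-0.17 -0.16  0.02] M [-0.065 -0.102  0.02 ] w 57.0 q [-1.37  0.4   1.61 -0.    1.15 -1.67]
need mm (tool) [452.54 566.49  30.94] units [ 9.051 11.33   0.619]
t 1.70 tcp [ 138.22 -603.93  262.37] yaw_y 17.72 z [-0.0035  0.0165 -0.9999] F [-0.17 -0.16  0.02] M [-0.065 -0.102  0.02 ] w 57.0 q [-1.37  0.4   1.61 -0.    1.15 -1.67]
need mm (tool) [720.35 557.17  35.41] units [14.407 11.143  0.708]
```

```bash
python3 -m crank '[{"travel":[0,0,0],"turn":0},{"travel":[0,0,0],"turn":0},{"travel":[0,0,0],"turn":0}]' >/dev/null
python3 -c "
from h import *
st([500,-450,240])"
```

```text
t 2.00 tcp [ 138.11 -603.34  261.42] yaw_y 17.53 z [-0.0038  0.0183 -0.9998] F [0.94 0.15 0.58] M [-0.017 -0.153  0.02 ] w 57.2 q [-1.37  0.4   1.61  0.    1.15 -1.67]
need mm (tool) [ 36.78 391.23  22.85] units [0.736 7.825 0.457]
```

```bash
python3 -m crank '[{"travel":[0.1,1,0],"turn":0},{"travel":[0.1,1,0],"turn":0},{"travel":[0.1,1,0],"turn":0},{"travel":[0.1,1,0],"turn":0}]' >/dev/null
python3 -c "
from h import *
st([500,-450,240])"
python3 -m crank '[{"travel":[0.1,1,0],"turn":0.3},{"travel":[0.1,1,0],"turn":0.3},{"travel":[0.1,1,0],"turn":0},{"travel":[0.1,0.5,0],"turn":0}]' >/dev/null
python3 -c "
from h import *
st([540,0,240])"
```

```text
t 2.40 tcp [ 320.96 -526.64  261.85] yaw_y 16.52 z [-0.0045  0.0169 -0.9998] F [ 0.18 -0.53  0.24] M [-0.089 -0.119 -0.043] w 57.0 q [-1.04  0.39  1.62  0.01  1.15 -1.34]
need mm (tool) [ 22.16 193.43  22.33] units [0.443 3.869 0.447]
t 2.80 tcp [ 488.3  -461.21  262.58] yaw_y 12.68 z [-0.0033  0.0162 -0.9999] F [-0.37 -0.18 -0.16] M [-0.069 -0.07  -0.008] w 57.1 q [-0.78  0.48  1.49  0.01  1.19 -1.  ]
need mm (tool) [438.18 151.68  29.87] units [8.764 3.034 0.597]
```

```bash
python3 -m crank '[{"travel":[1,0.3,0],"turn":0},{"travel":[1,0.3,0],"turn":0},{"travel":[1,0.3,0],"turn":0},{"travel":[1,0.3,0],"turn":0},{"travel":[1,0.3,0],"turn":0},{"travel":[1,0.3,0],"turn":0},{"travel":[1,0.3,0],"turn":0},{"travel":[1,0.3,0],"turn":0}]' >/dev/null
python3 -c "
from h import *
st([460,200,200])"
python3 -m crank '[{"travel":[1,-0.1,0],"turn":0},{"travel":[1,-0.1,0.2],"turn":0},{"travel":[0.6,0,0.4],"turn":0},{"travel":[0,0,0.4],"turn":0},{"travel":[0,0,0],"turn":0}]' >/dev/null
python3 -c "
from h import *
st([449.6,252.3,200])"
```

```text
t 3.60 tcp [521.13 -62.7  267.3 ] yaw_y 11.83 z [-2.000e-04  1.460e-02 -9.999e-01] F [ 0.67 -0.68  0.1 ] M [-0.015 -0.12  -0.037] w 56.9 q [-0.15  0.24  1.82  0.02  1.08 -0.36]
need mm (tool) [268.66  -6.17  71.15] units [ 5.373 -0.123  1.423]
t 4.10 tcp [485.4   69.22 220.3 ] yaw_y 11.82 z [ 0.0052  0.016  -0.9999] F [0.3  0.22 0.25] M [-0.04  -0.095  0.038] w 57.0 q [ 0.11  0.25  1.94  0.02  0.94 -0.11]
need mm (tool) [186.22   2.29  23.04] units [3.724 0.046 0.461]
```

```bash
python3 -m crank '[{"travel":[1,0,0],"turn":0},{"travel":[1,0,0],"turn":0},{"travel":[1,0,0],"turn":0},{"travel":[0.7,0,0],"turn":0},{"travel":[0,0,0],"turn":0}]' >/dev/null
python3 -c "
from h import *
st([449.6,252.3,200])"
python3 -m crank '[{"travel":[0,0,0.1],"turn":0},{"travel":[0,0,0.1],"turn":0},{"travel":[0,0,0.1],"turn":0},{"travel":[0,0,0.1],"turn":0},{"travel":[0,0,0],"turn":0}]' >/dev/null
python3 -c "
from h import *
st([449.6,252.3,200])"
```

```text
t 4.60 tcp [451.55 252.9  227.27] yaw_y 10.99 z [ 0.0102  0.0178 -0.9998] F [ 0.46  0.08 -0.3 ] M [-0.086 -0.116 -0.033] w 56.9 q [0.48 0.27 1.89 0.01 0.96 0.28]
need mm (tool) [-0.64 -2.39 27.24] units [-0.013 -0.048  0.545]
t 5.10 tcp [453.46 249.61 206.71] yaw_y 10.66 z [ 0.0109  0.0172 -0.9998] F [0.66 0.29 0.3 ] M [-0.03  -0.015 -0.029] w 57.2 q [0.47 0.3  1.9  0.01 0.92 0.28]
need mm (tool) [ 3.26 -3.39  6.72] units [ 0.065 -0.068  0.134]
```

```bash
python3 -m crank '[{"travel":[0,0,-0.8],"turn":0},{"travel":[0,0,-0.8],"turn":0},{"travel":[0,0,0],"turn":0},{"travel":[0,0,0],"turn":0}]' >/dev/null
python3 -c "
from h import *
st([449.6,252.3,200])"
python3 -m crank '[{"travel":[0,0,0.2],"turn":0},{"travel":[0,0,0.2],"turn":0},{"travel":[0,0,0.2],"turn":0},{"travel":[0,0,0.2],"turn":0},{"travel":[0,0,0],"turn":0},{"travel":[0,0,0],"turn":0}]' >/dev/null
python3 -c "
from h import *
st([449.6,252.3,200])"
```

```text
t 5.50 tcp [452.36 245.49 287.13] yaw_y 10.44 z [ 0.0064  0.0146 -0.9999] F [-0.43 -0.28 -0.36] M [-0.023 -0.103 -0.012] w 56.7 q [0.47 0.2  1.83 0.01 1.1  0.28]
need mm (tool) [ 6.05 -2.26 87.2 ] units [ 0.121 -0.045  1.744]
t 6.10 tcp [449.79 244.23 237.84] yaw_y 10.40 z [-0.0025  0.0101 -0.9999] F [0.19 0.44 0.05] M [-0.026 -0.108 -0.031] w 57.1 q [0.47 0.26 1.88 0.01 1.   0.28]
need mm (tool) [ 7.58  1.29 37.92] units [0.152 0.026 0.758]
```

```bash
python3 -m crank '[{"travel":[0.1,0,0.1],"turn":-0.3},{"travel":[0.05,0.02,0.1],"turn":-0.3},{"travel":[0,0,0.1],"turn":-0.1},{"travel":[0,0,0.1],"turn":0},{"travel":[0,0,0.1],"turn":0},{"travel":[0,0,0.1],"turn":0},{"travel":[0,0,0.1],"turn":0},{"travel":[0,0,0.1],"turn":0},{"travel":[0,0,0],"turn":0},{"travel":[0,0,0],"turn":0}]' >/dev/null
python3 - <<'E'
from h import *
st([449.6,252.3,160])
for n in C: cv2.imwrite(f"pics/{n}1.png",imaging.get_image(n))
crop("pics/top1.png","pics/t1pin.png",155,180,275,270,6)
crop("pics/side1.png","pics/s1pin.png",180,200,320,320,5)
E
```

```text
t 7.10 tcp [449.68 253.32 194.84] yaw_y 14.79 z [-0.0013  0.0107 -0.9999] F [ 0.08 -0.71  0.37] M [-0.039 -0.074  0.043] w 57.0 q [0.48 0.32 1.91 0.01 0.91 0.22]
need mm (tool) [-1.34 -0.39 34.83] units [-0.027 -0.008  0.697]
```

View pics/t1pin.png

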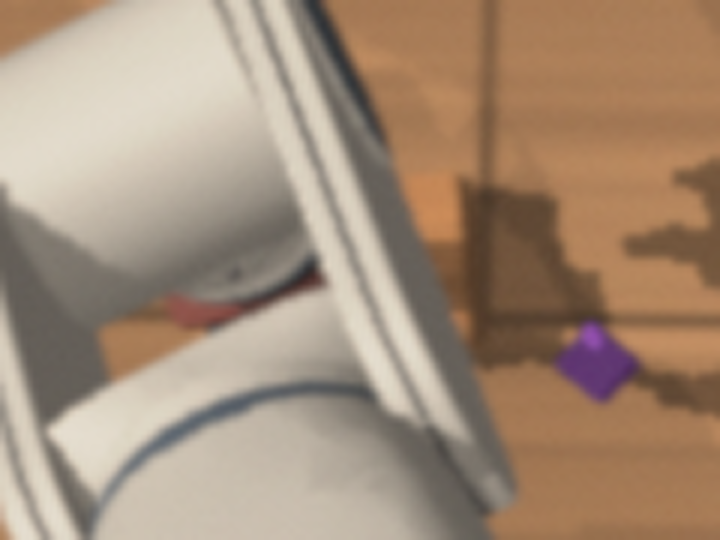

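View pics/s1pin.png

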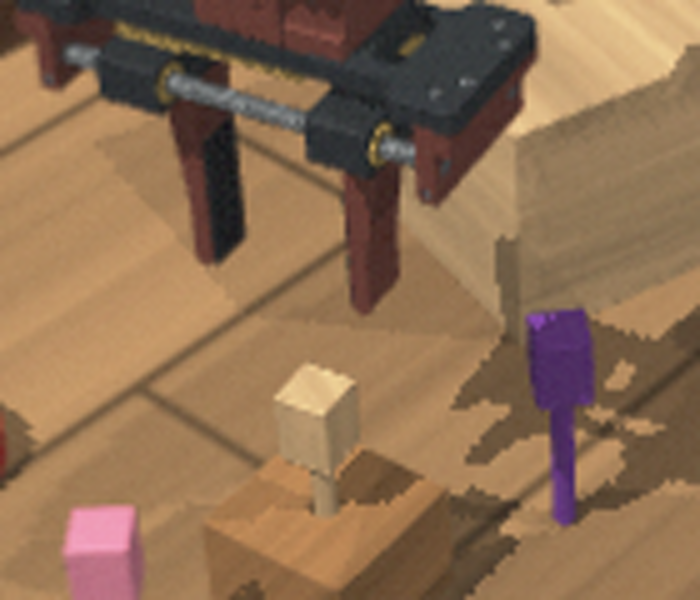

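The side view shows the fingers straddling the pin head, with tips at about (224,252) and (254,262) and the head at (243,283). I'm descending slowly to keep the tilt down.

```bash
python3 -m crank '[{"travel":[-0.02,-0.01,0.1],"turn":0},{"travel":[0,0,0.1],"turn":0.1},{"travel":[0,0,0.1],"turn":0},{"travel":[0,0,0.1],"turn":0},{"travel":[0,0,0.1],"turn":0},{"travel":[0,0,0.1],"turn":0},{"travel":[0,0,0.1],"turn":0},{"travel":[0,0,0.1],"turn":0},{"travel":[0,0,0.1],"turn":0},{"travel":[0,0,0.1],"turn":0},{"travel":[0,0,0.1],"turn":0},{"travel":[0,0,0.1],"turn":0},{"travel":[0,0,0],"turn":0}]' >/dev/null
python3 - <<'E'
from h import *
st([449.6,252.3,100])
E
```

```text
t 8.50 tcp [449.51 252.92 129.66] yaw_y 14.17 z [-9.000e-04  1.090e-02 -9.999e-01] F [ 0.61  0.19 -1.51] M [-0.016 -0.092  0.04 ] w 57.3 q [0.48 0.43 1.95 0.01 0.76 0.23]
need mm (tool) [-0.94 -0.12 29.65] units [-0.019 -0.002  0.593]
```

```bash
python3 -m crank '[{"travel":[-0.01,0,0.1],"turn":0},{"travel":[0,0,0.1],"turn":0},{"travel":[0,0,0.1],"turn":0},{"travel":[0,0,0.1],"turn":0},{"travel":[0,0,0.1],"turn":0},{"travel":[0,0,0.04],"turn":0},{"travel":[0,0,0],"turn":0},{"travel":[0,0,0],"turn":0}]' >/dev/null
python3 - <<'E'
from h import *
st([449.6,252.3,100])
for n in C: cv2.imwrite(f"pics/{n}2.png",imaging.get_image(n))
crop("pics/side2.png","pics/s2pin.png",180,220,320,340,5)
E
```

```text
t 9.30 tcp [449.77 252.78 100.18] yaw_y 14.16 z [-8.000e-04  1.090e-02 -9.999e-01] F [ 0.46 -0.65 -0.68] M [ 0.011 -0.097 -0.039] w 57.2 q [0.48 0.48 1.96 0.02 0.7  0.22]
need mm (tool) [-0.42 -0.28  0.18] units [-0.008 -0.006  0.004]
```

View pics/s2pin.png

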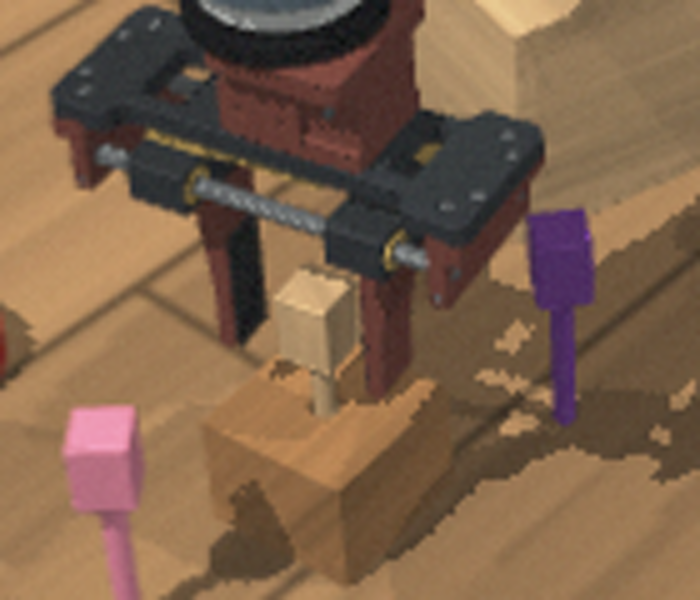

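The head sits centred between the open fingers, so I'm closing.

```bash
python3 -m crank '[{"travel":[-0.008,-0.006,0],"turn":0},{"travel":[0,0,0],"turn":0},{"travel":[0,0,0],"turn":0},{"travel":[0,0,0],"turn":0},{"travel":[0,0,0],"turn":0},{"travel":[0,0,0],"turn":0},{"travel":[0,0,0],"turn":0},{"travel":[0,0,0],"turn":0}]' -1
python3 -c "
from h import *
st([449.6,252.3,100])"
```

```text
t: 10.2
ee_pos: [449.9, 252.5, 101.0]
orientation: [-1.926, -2.473, -0.015]
ft_force: [-0.3, 0.1, 0.2]
width: 24.1
t 10.20 tcp [449.91 252.48 101.  ] yaw_y 14.16 z [ 4.000e-04  1.160e-02 -9.999e-01] F [-0.31  0.12  0.2 ] M [-0.081 -0.047  0.006] w 24.1 q [0.48 0.48 1.96 0.02 0.7  0.22]
need mm (tool) [-0.11 -0.34  1.  ] units [-0.002 -0.007  0.02 ]
```

Width 24.1 mm with near-zero lateral force: gripped. The seated TCP is (449.9, 252.5, 101.0). Lifting slowly.

```bash
python3 -m crank '[{"travel":[0,0,-0.1],"turn":0},{"travel":[0,0,-0.1],"turn":0},{"travel":[0,0,-0.1],"turn":0},{"travel":[0,0,-0.1],"turn":0},{"travel":[0,0,-0.1],"turn":0},{"travel":[0,0,-0.1],"turn":0}]'
python3 -c "
from h import *
st([449.9,252.5,160])"
```

```text
t: 10.8
ee_pos: [449.8, 252.0, 133.4]
orientation: [-1.926, -2.473, -0.014]
ft_force: [-0.1, -0.7, 0.2]
width: 23.7
t 10.80 tcp [449.77 252.01 133.37] yaw_y 14.16 z [ 1.000e-04  1.140e-02 -9.999e-01] F [-0.13 -0.65  0.18] M [ 0.002 -0.13  -0.014] w 23.7 q [0.48 0.42 1.95 0.01 0.77 0.22]
need mm (tool) [  0.74   0.33 -26.62] units [ 0.015  0.007 -0.532]
```

```bash
python3 -m crank '[{"travel":[0,0,-0.1],"turn":0},{"travel":[0,0,-0.1],"turn":0},{"travel":[0,0,-0.1],"turn":0},{"travel":[0,0,-0.1],"turn":0},{"travel":[0,0,-0.15],"turn":0},{"travel":[0,0,-0.15],"turn":0},{"travel":[0,0,-0.15],"turn":0},{"travel":[0,0,-0.15],"turn":0},{"travel":[0,0,-0.15],"turn":0},{"travel":[0,0,-0.15],"turn":0},{"travel":[0,0,-0.15],"turn":0},{"travel":[0,0,-0.15],"turn":0},{"travel":[0,0,-0.15],"turn":0},{"travel":[0,0,-0.1],"turn":0},{"travel":[0,0,-0.1],"turn":0},{"travel":[0,0,-0.05],"turn":0},{"travel":[0,0,0],"turn":0}]'>/dev/null
python3 - <<'E'
from h import *
st([553.8,-9.5,250])
for n in C: cv2.imwrite(f"pics/{n}3.png",imaging.get_image(n))
crop("pics/side3.png","pics/s3pin.png",180,180,320,300,5)
E
```

```text
t 12.50 tcp [450.   250.89 243.81] yaw_y 14.17 z [ 0.0021  0.0124 -0.9999] F [ 0.69  0.22 -0.15] M [-0.059 -0.11   0.009] w 23.8 q [0.48 0.25 1.87 0.01 1.01 0.23]
need mm (tool) [-277.79   36.95   -9.19] units [-5.556  0.739 -0.184]
```

View pics/s3pin.png

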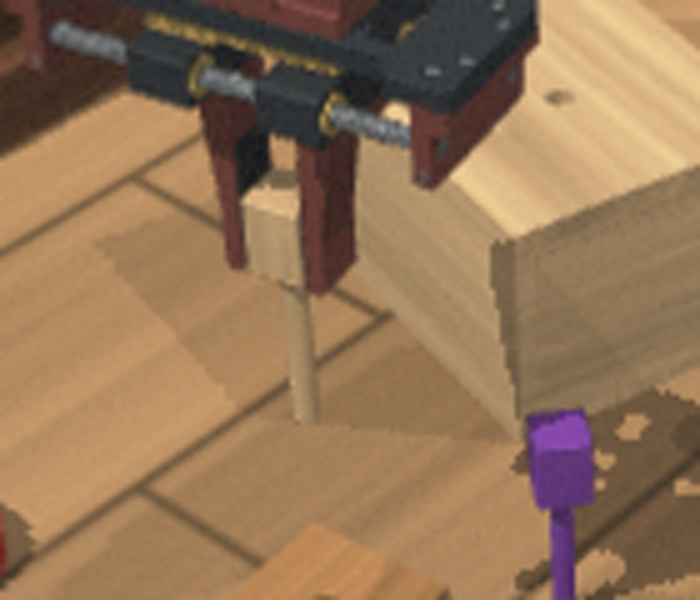

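```bash
python3 -c "
from h import *
print(proj('side',[[450,250.9,152.8],[450.2,252.0,152.8]]))"
python3 -m crank '[{"travel":[-0.2,0.04,-0.04],"turn":0},{"travel":[-0.4,0.05,-0.02],"turn":0},{"travel":[-0.5,0.06,0],"turn":0},{"travel":[-0.5,0.06,0],"turn":0},{"travel":[-0.5,0.06,0],"turn":0},{"travel":[-0.5,0.06,0],"turn":0},{"travel":[-0.5,0.06,0],"turn":0},{"travel":[-0.5,0.06,0],"turn":0},{"travel":[-0.5,0.06,0],"turn":0},{"travel":[-0.3,0.06,0],"turn":0},{"travel":[-0.2,0.06,0],"turn":0},{"travel":[-0.1,0,0],"turn":0},{"travel":[0,0,0],"turn":0}]'>/dev/null
python3 - <<'E'
from h import *
st([553.8,-9.5,240])
E
```

```text
[[241.3086117  263.99403874]
 [240.81909084 264.24048161]]
t 13.90 tcp [541.24  16.34 241.48] yaw_y 14.24 z [-0.0038  0.0101 -0.9999] F [-0.3   0.48 -0.01] M [-0.028 -0.104  0.013] w 23.9 q [ 0.    0.3   1.81  0.01  1.03 -0.25]
need mm (tool) [-28.15   5.82   1.17] units [-0.563  0.116  0.023]
```

```bash
python3 -m crank '[{"travel":[-0.2,0.04,0],"turn":0},{"travel":[-0.2,0.04,0],"turn":0},{"travel":[-0.12,0.03,0],"turn":0},{"travel":[0,0,0],"turn":0},{"travel":[0,0,0],"turn":0}]'>/dev/null
python3 - <<'E'
from h import *
st([554.2,-9.4,240])
for n in C: cv2.imwrite(f"pics/{n}4.png",imaging.get_image(n))
crop("pics/side4.png","pics/s4.png",235,110,355,210,6)
crop("pics/top4.png","pics/t4.png",270,130,380,230,5)
print(proj("side",[[553.8,-9.5,120]]))
E
```

```text
t 14.40 tcp [553.55  -7.66 241.17] yaw_y 14.38 z [-0.0042  0.0105 -0.9999] F [-0.56  0.54 -0.33] M [-0.062 -0.155 -0.029] w 23.9 q [-0.04  0.32  1.79  0.01  1.04 -0.3 ]
need mm (tool) [-1.86  0.2   1.15] units [-0.037  0.004  0.023]
[[291.53787792 199.19911294]]
```

View pics/s4.png

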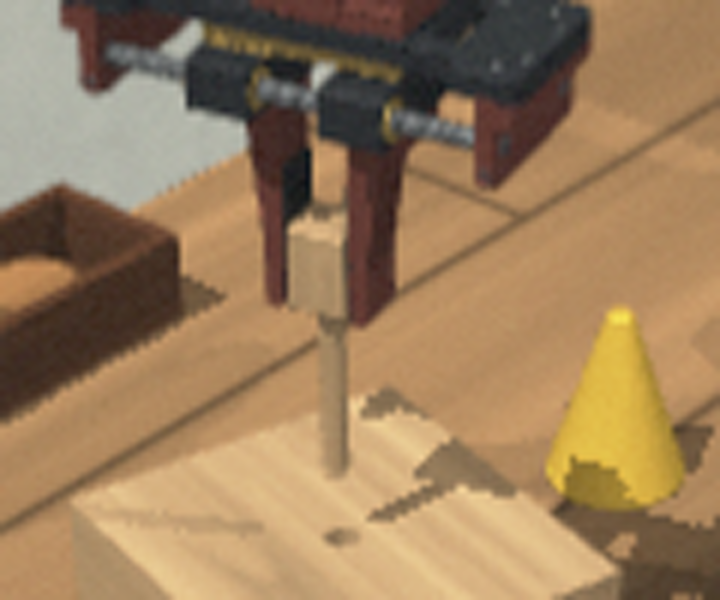

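View pics/t4.png

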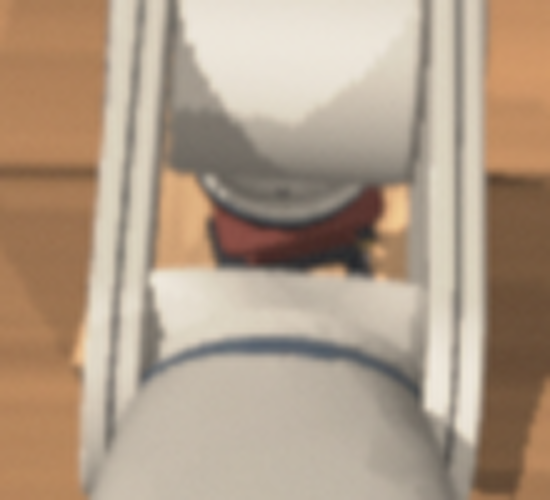

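Pin tip at side pixel ~(290.6,188.8), above the hole at (291.5,199.2). Centring and lowering to just above the hole.

```bash
python3 -c "
from h import *
print(proj('side',[[553.15,-7.8,150.2]]))"
python3 -m crank '[{"travel":[-0.04,0,0],"turn":0},{"travel":[0,0,0.06],"turn":0},{"travel":[0,0,0.08],"turn":0},{"travel":[0,0,0.08],"turn":0},{"travel":[0,0,0.08],"turn":0},{"travel":[0,0,0.06],"turn":0},{"travel":[0,0,0],"turn":0},{"travel":[0,0,0],"turn":0}]'>/dev/null
python3 - <<'E'
from h import *
st([554.2,-9.4,221])
for n in ["side"]: cv2.imwrite(f"pics/{n}5.png",imaging.get_image(n))
crop("pics/side5.png","pics/s5.png",265,150,325,210,10)
p=ctrl.get_obs()['ee_pos']; print(proj("side",[[p[0]-.4,p[1]-.1,p[2]-91]]))
E
```

```text
[[290.9790771 188.6992057]]
t 15.30 tcp [553.2   -8.64 220.99] yaw_y 14.46 z [-0.0054  0.0106 -0.9999] F [ 0.12 -0.21 -0.41] M [ 0.002 -0.169  0.027] w 23.9 q [-0.04  0.34  1.8   0.01  1.   -0.3 ]
need mm (tool) [-0.98  0.78 -0.02] units [-0.02   0.016 -0.   ]
[[291.55994758 195.91219689]]
```

View pics/s5.png

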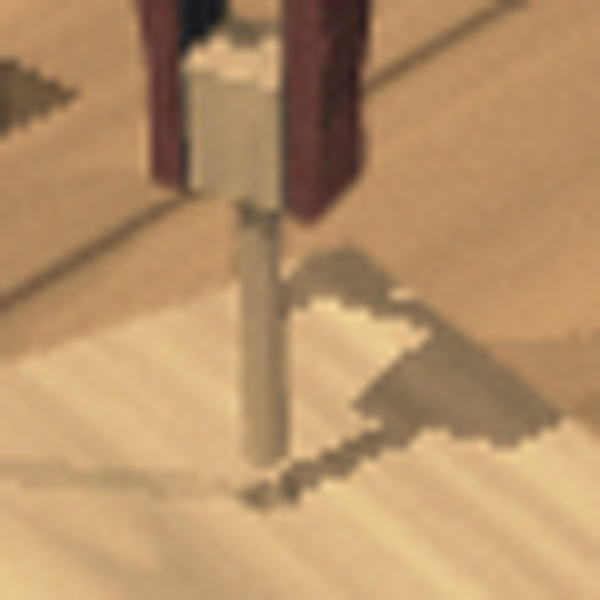

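```bash
python3 - <<'E'
from h import *
s=cv2.imread("pics/side5.png").astype(int)
for y in range(174,198,3): print(y,s[y,284:300].sum(1))
p=ctrl.get_obs()['ee_pos']; print(proj("side",[[p[0]-.4*k,p[1]-.1*k,p[2]-91*k] for k in(.3,.6,.8,1)]))
E
```

```text
174 [434 435 438 437 421 396 384 362 325 388 434 438 429 420 415 376]
177 [438 427 440 437 403 398 394 393 328 470 367 359 346 344 321 318]
180 [506 496 512 517 527 410 397 381 337 304 381 386 551 576 577 423]
183 [526 519 521 509 499 419 406 394 342 397 518 516 520 523 536 549]
186 [539 535 530 528 527 443 410 398 347 405 510 532 534 548 534 520]
189 [540 545 552 568 554 447 414 396 351 359 501 511 510 514 520 532]
192 [528 533 531 532 541 485 420 404 362 353 516 532 540 530 504 503]
195 [527 528 532 529 534 474 443 407 368 396 535 527 507 350 320 335]
[[290.84613988 172.25427141]
 [291.15819166 182.56919951]
 [291.361061   189.29791762]
 [291.55994758 195.91219689]]
```

```bash
python3 -m crank '[{"travel":[-0.02,0.02,0],"turn":0},{"travel":[0,0,0],"turn":0},{"travel":[0,0,0],"turn":0}]'>/dev/null
python3 - <<'E'
from h import *
st([554.3,-9.4,210])
s=imaging.get_image("side").astype(int)
for y in range(183,198,3): print(y,s[y,284:300].sum(1))
p=ctrl.get_obs()['ee_pos']; print(proj("side",[[p[0]-.53*k,p[1]-.1*k,p[2]-91*k] for k in(.6,.8,1)]))
a=proj("side",[[554,-9,120],[555,-9,120],[554,-8,120]]);print(a-a[0])
E
```

```text
t 15.65 tcp [554.83  -9.46 221.43] yaw_y 14.46 z [-0.0046  0.0105 -0.9999] F [-0.25 -0.06 -0.02] M [-0.069 -0.049 -0.042] w 23.7 q [-0.04  0.35  1.8   0.01  1.   -0.3 ]
need mm (tool) [ 0.06 -0.48 11.43] units [ 0.001 -0.01   0.229]
183 [531 527 520 510 447 416 402 388 333 449 525 516 526 517 531 548]
186 [542 527 530 529 531 427 406 390 341 439 512 534 540 546 540 521]
189 [536 549 559 560 553 424 410 391 331 455 519 502 511 510 524 531]
192 [533 522 526 527 545 448 413 393 339 408 521 530 542 529 512 473]
195 [526 526 534 528 527 450 422 395 375 529 543 530 360 326 329 339]
[[290.86136159 182.00732546]
 [291.07518329 188.73981416]
 [291.28483825 195.35798409]]
[[ 0.          0.        ]
 [-0.32374424 -0.1584846 ]
 [-0.28726821  0.18728145]]
```

```bash
python3 -m crank '[{"travel":[-0.006,-0.013,0],"turn":0},{"travel":[0,0,0.03],"turn":0},{"travel":[0,0,0.04],"turn":0},{"travel":[0,0,0.04],"turn":0},{"travel":[0,0,0.03],"turn":0},{"travel":[0,0,0],"turn":0}]'
python3 - <<'E'
from h import *
st([554.3,-9.4,210])
im=imaging.get_image("side");cv2.imwrite("pics/side6.png",im)
crop("pics/side6.png","pics/s6.png",265,150,325,210,10)
E
```

```text
t: 16.3
ee_pos: [554.1, -9.9, 213.8]
orientation: [-1.918, -2.475, -0.009]
ft_force: [-0.3, 0.0, -1.1]
width: 24.1
t 16.30 tcp [554.11  -9.89 213.84] yaw_y 14.46 z [-0.0045  0.0105 -0.9999] F [-0.28  0.01 -1.09] M [-0.042 -0.149 -0.037] w 24.1 q [-0.04  0.35  1.81  0.01  0.99 -0.3 ]
need mm (tool) [0.38 0.31 3.84] units [0.008 0.006 0.077]
```

View pics/s6.png

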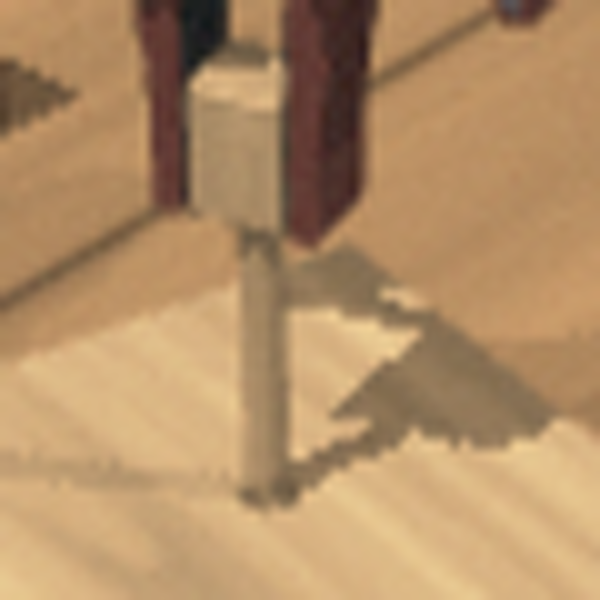

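The pin tip sits right over the hole at side pixel ~(291.5,198.5), with the hole's dark rim showing evenly on both sides. Entering in small steps and watching force.

```bash
python3 -m crank '[{"travel":[0,0,0.03],"turn":0},{"travel":[0,0,0.04],"turn":0},{"travel":[0,0,0.04],"turn":0},{"travel":[0,0,0.03],"turn":0},{"travel":[0,0,0],"turn":0}]'
python3 -c "
from h import *
st([554.3,-9.4,200])"
```

```text
t: 16.85
ee_pos: [554.2, -9.8, 206.3]
orientation: [-1.918, -2.476, -0.009]
ft_force: [-0.7, -0.3, -0.4]
width: 24.0
t 16.85 tcp [554.19  -9.77 206.33] yaw_y 14.46 z [-0.0043  0.0105 -0.9999] F [-0.7  -0.27 -0.4 ] M [-0.023 -0.129 -0.034] w 24.0 q [-0.04  0.36  1.81  0.01  0.97 -0.3 ]
need mm (tool) [0.26 0.21 6.33] units [0.005 0.004 0.127]
```

In the hole by ~5 mm with no force. Continuing.

```bash
python3 -m crank '[{"travel":[0,0,0.04],"turn":0},{"travel":[0,0,0.04],"turn":0},{"travel":[0,0,0.04],"turn":0}]'
python3 -m crank '[{"travel":[0,0,0.04],"turn":0},{"travel":[0,0,0.04],"turn":0},{"travel":[0,0,0],"turn":0}]'
python3 -c "
from h import *
st([554.3,-9.4,190])"
```

```text
t: 17.15
ee_pos: [554.4, -9.7, 200.1]
orientation: [-1.919, -2.476, -0.009]
ft_force: [0.0, -0.1, 0.4]
width: 23.8
t: 17.45
ee_pos: [554.1, -9.7, 195.4]
orientation: [-1.918, -2.475, -0.009]
ft_force: [-0.0, 0.0, 1.1]
width: 24.1
t 17.45 tcp [554.14  -9.67 195.38] yaw_y 14.46 z [-0.0044  0.0105 -0.9999] F [-0.02  0.02  1.09] M [-0.021 -0.136  0.059] w 24.1 q [-0.04  0.38  1.82  0.01  0.95 -0.3 ]
need mm (tool) [0.16 0.23 5.38] units [0.003 0.005 0.108]
```

```bash
for i in 1; do python3 -m crank '[{"travel":[0,0,0.04],"turn":0},{"travel":[0,0,0.04],"turn":0}]'; done
python3 -m crank '[{"travel":[0,0,0.04],"turn":0},{"travel":[0,0,0.04],"turn":0}]'
```

```text
t: 17.65
ee_pos: [554.3, -9.6, 191.4]
orientation: [-1.918, -2.476, -0.009]
ft_force: [-0.3, 0.5, -1.0]
width: 23.9
t: 17.85
ee_pos: [554.4, -9.6, 187.0]
orientation: [-1.919, -2.476, -0.009]
ft_force: [-0.1, 0.4, -0.4]
width: 23.8
```

```bash
python3 -m crank '[{"travel":[0,0,0.04],"turn":0},{"travel":[0,0,0.04],"turn":0}]'
```

```text
t: 18.05
ee_pos: [554.3, -9.5, 182.6]
orientation: [-1.918, -2.476, -0.009]
ft_force: [0.2, 0.3, 0.3]
width: 23.8
```

```bash
python3 -m crank '[{"travel":[0,0,0.03],"turn":0},{"travel":[0,0,0.03],"turn":0}]'
```

```text
t: 18.25
ee_pos: [554.2, -9.5, 179.2]
orientation: [-1.918, -2.476, -0.009]
ft_force: [-0.8, -0.4, -1.2]
width: 23.9
```

```bash
python3 -m crank '[{"travel":[0,0,0.03],"turn":0},{"travel":[0,0,0.03],"turn":0}]'
```

```text
t: 18.45
ee_pos: [554.3, -9.5, 176.2]
orientation: [-1.918, -2.476, -0.009]
ft_force: [-1.0, -0.5, 5.3]
width: 23.6
```

```bash
python3 -m crank '[{"travel":[0,0,0.03],"turn":0},{"travel":[0,0,0.03],"turn":0}]'
```

```text
t: 18.65
ee_pos: [554.4, -9.5, 173.9]
orientation: [-1.918, -2.476, -0.009]
ft_force: [-2.4, 0.6, 6.7]
width: 23.9
```

Contact with the catch at around TCP z≈178, so I'm aiming for about 9 mm of travel (TCP z≈168.5), in small steps.

```bash
python3 -m crank '[{"travel":[0,0,0.03],"turn":0},{"travel":[0,0,0.02],"turn":0}]'; python3 -c "
from h import *
st([554.3,-9.4,169])"
```

```text
t: 18.85
ee_pos: [554.4, -9.5, 172.4]
orientation: [-1.918, -2.476, -0.009]
ft_force: [-1.6, -0.5, 6.4]
width: 23.5
t 18.85 tcp [554.39  -9.48 172.41] yaw_y 14.47 z [-0.0036  0.0103 -0.9999] F [-1.64 -0.53  6.43] M [-0.026  0.505  0.058] w 23.5 q [-0.04  0.41  1.83  0.01  0.9  -0.3 ]
need mm (tool) [ 0.07 -0.07  3.41] units [ 0.001 -0.001  0.068]
```

```bash
python3 -m crank '[{"travel":[0,0,0.03],"turn":0},{"travel":[0,0,0.03],"turn":0}]'; python3 - <<'E'
from h import *
st([554.3,-9.4,169])
for n in C: cv2.imwrite(f"pics/{n}7.png",imaging.get_image(n))
E
```

```text
t: 19.05
ee_pos: [554.4, -9.5, 170.7]
orientation: [-1.919, -2.476, -0.009]
ft_force: [-3.0, 0.6, 7.6]
width: 23.7
t 19.05 tcp [554.43  -9.51 170.67] yaw_y 14.46 z [-0.0034  0.0103 -0.9999] F [-3.02  0.55  7.56] M [-0.024  0.502  0.017] w 23.7 q [-0.04  0.41  1.84  0.01  0.9  -0.3 ]
need mm (tool) [ 0.12 -0.1   1.67] units [ 0.002 -0.002  0.033]
```

View pics/side7.png

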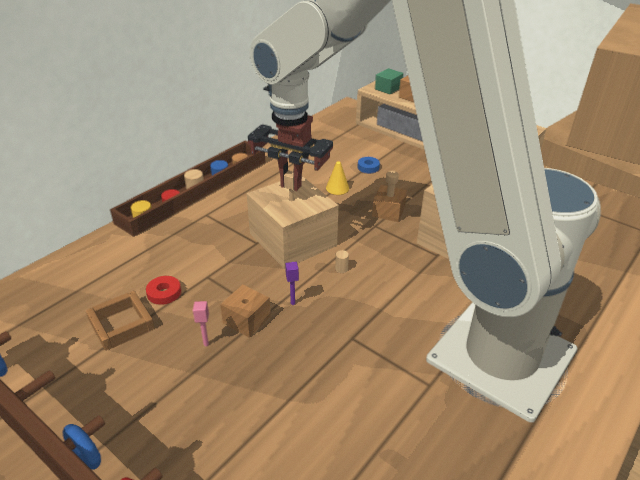

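View pics/top7.png

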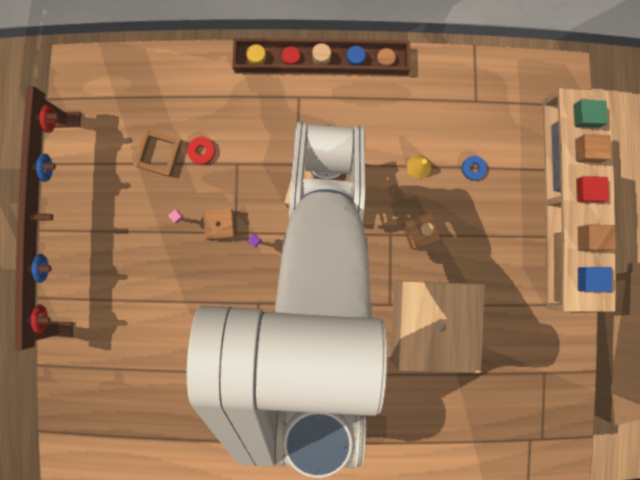

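```bash
python3 -m crank '[{"travel":[0,0,0.03],"turn":0},{"travel":[0,0,0.02],"turn":0}]'; python3 - <<'E'
from h import *
st([554.3,-9.4,169])
for n in C: cv2.imwrite(f"pics/{n}8.png",imaging.get_image(n))
a=cv2.imread("pics/side0.png");b=cv2.imread("pics/side8.png")
cv2.imwrite("pics/cmp8.png",cv2.resize(np.hstack([a[150:240,230:350],b[150:240,230:350]]),None,fx=3.3,fy=3.3,interpolation=cv2.INTER_CUBIC))
print(proj("top",[[703,50,96],[660,-115,96]]),proj("side",[[703,50,96],[660,-115,96]]))
E
```

```text
t: 19.35
ee_pos: [554.4, -9.5, 169.4]
orientation: [-1.919, -2.476, -0.009]
ft_force: [-1.6, -0.3, 7.3]
width: 23.9
t 19.35 tcp [554.38  -9.49 169.39] yaw_y 14.47 z [-0.0034  0.0103 -0.9999] F [-1.64 -0.31  7.31] M [0.007 0.481 0.029] w 23.9 q [-0.04  0.42  1.84  0.01  0.89 -0.3 ]
need mm (tool) [ 0.11 -0.05  0.39] units [ 0.002 -0.001  0.008]
[[300.01298617 120.19172821]
 [367.22080228 138.4312945 ]] [[228.5791212  195.35457232]
 [287.98028405 173.67911119]]
```

View pics/cmp8.png

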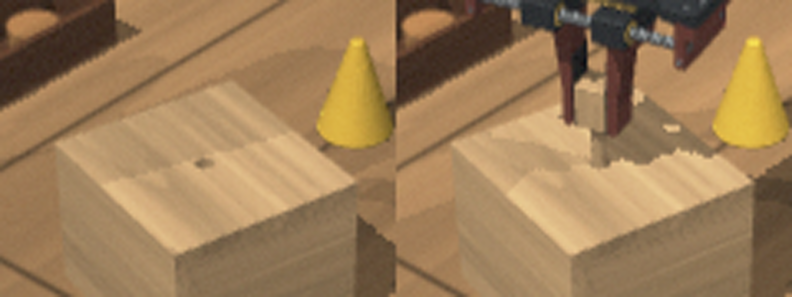

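No tray movement yet; if the tray leaves by the far face it would show left of the box's corner at (248,193). Pressing slightly further.

```bash
python3 -m crank '[{"travel":[0,0,0.03],"turn":0},{"travel":[0,0,0.01],"turn":0},{"travel":[0,0,0.01],"turn":0}]'; python3 - <<'E'
from h import *
st([554.3,-9.4,169])
a=cv2.imread("pics/side0.png");b=imaging.get_image("side");cv2.imwrite("pics/side9.png",b)
cv2.imwrite("pics/cmp9.png",cv2.resize(np.hstack([a[150:270,220:350],b[150:270,220:350]]),None,fx=3,fy=3,interpolation=cv2.INTER_CUBIC))
E
```

```text
t: 19.75
ee_pos: [554.3, -9.5, 168.4]
orientation: [-1.918, -2.477, -0.01]
ft_force: [-1.7, 0.4, 5.3]
width: 24.1
t 19.75 tcp [554.27  -9.47 168.4 ] yaw_y 14.47 z [-0.0033  0.0102 -0.9999] F [-1.71  0.41  5.28] M [-0.06   0.384  0.005] w 24.1 q [-0.04  0.42  1.84  0.01  0.89 -0.3 ]
need mm (tool) [ 0.06  0.05 -0.6 ] units [ 0.001  0.001 -0.012]
```

View pics/cmp9.png

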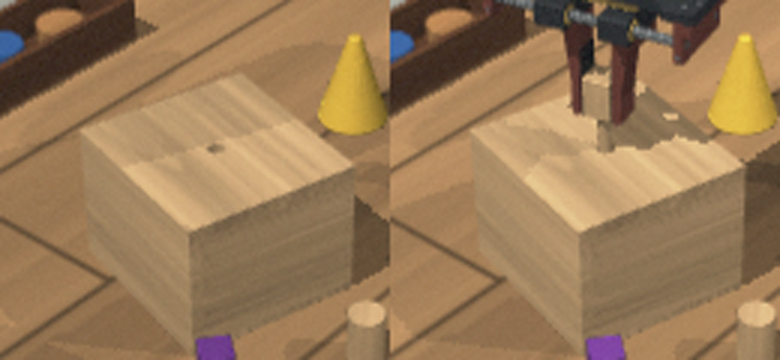

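```bash
python3 -m crank '[{"travel":[0,0,0.01],"turn":0},{"travel":[0,0,0.01],"turn":0},{"travel":[0,0,0.01],"turn":0},{"travel":[0,0,0.01],"turn":0}]'; python3 - <<'E'
from h import *
st([554.3,-9.4,169])
a=cv2.imread("pics/side0.png");b=imaging.get_image("side");cv2.imwrite("pics/side10.png",b)
t=imaging.get_image("top");cv2.imwrite("pics/top10.png",t)
h=np.hstack([b[150:270,220:350],cv2.imread("pics/top7.png")[110:230,260:390],t[110:230,260:390]])
cv2.imwrite("pics/cmp10.png",cv2.resize(h,None,fx=2,fy=2,interpolation=cv2.INTER_CUBIC))
E
```

```text
t: 20.2
ee_pos: [554.3, -9.4, 167.7]
orientation: [-1.918, -2.477, -0.01]
ft_force: [-2.8, 0.5, 5.0]
width: 24.1
t 20.20 tcp [554.26  -9.45 167.66] yaw_y 14.48 z [-0.0031  0.0102 -0.9999] F [-2.75  0.51  4.96] M [-0.023  0.397 -0.045] w 24.1 q [-0.04  0.42  1.84  0.01  0.89 -0.3 ]
need mm (tool) [ 0.05  0.05 -1.34] units [ 0.001  0.001 -0.027]
```

View pics/cmp10.png

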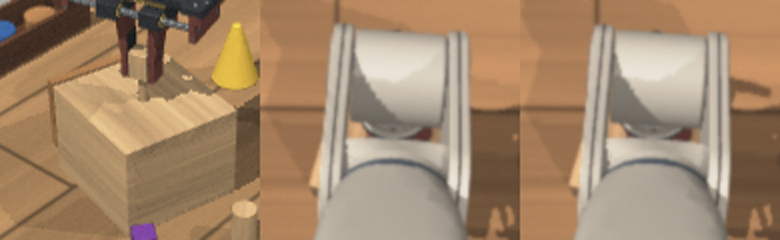

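A brown panel has appeared to the left of the box's far edge, so the tray is sliding out. Holding the catch down.

```bash
python3 -m crank '[{"travel":[0,0,0.005],"turn":0},{"travel":[0,0,0.005],"turn":0},{"travel":[0,0,0.005],"turn":0},{"travel":[0,0,0.005],"turn":0},{"travel":[0,0,0.005],"turn":0},{"travel":[0,0,0.005],"turn":0},{"travel":[0,0,0.005],"turn":0}]'; python3 -m crank '[{"travel":[0,0,0.005],"turn":0},{"travel":[0,0,0.005],"turn":0},{"travel":[0,0,0.005],"turn":0},{"travel":[0,0,0.005],"turn":0},{"travel":[0,0,0.005],"turn":0},{"travel":[0,0,0.005],"turn":0},{"travel":[0,0,0.005],"turn":0}]';python3 - <<'E'
from h import *
st([554.3,-9.4,169])
b=imaging.get_image("side");cv2.imwrite("pics/side11.png",b)
t=imaging.get_image("top");cv2.imwrite("pics/top11.png",t)
h=np.hstack([b[140:270,215:350],t[100:230,260:390]])
cv2.imwrite("pics/cmp11.png",cv2.resize(h,None,fx=3,fy=3,interpolation=cv2.INTER_CUBIC))
E
```

```text
t: 21.0
ee_pos: [554.3, -9.5, 168.2]
orientation: [-1.919, -2.477, -0.01]
ft_force: [-1.6, 0.4, 4.8]
width: 23.6
t: 21.7
ee_pos: [554.2, -9.5, 168.6]
orientation: [-1.919, -2.477, -0.01]
ft_force: [-1.8, -0.3, 4.4]
width: 23.7
t 21.70 tcp [554.2   -9.46 168.57] yaw_y 14.48 z [-0.0027  0.0101 -0.9999] F [-1.81 -0.29  4.45] M [-0.044  0.35  -0.005] w 23.7 q [-0.04  0.42  1.84  0.01  0.89 -0.3 ]
need mm (tool) [ 0.04  0.12 -0.43] units [ 0.001  0.002 -0.009]
```

View pics/cmp11.png

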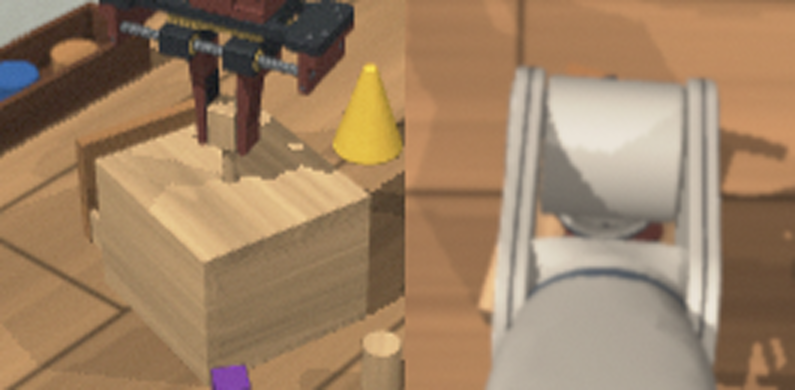

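```bash
python3 -m crank '[{"travel":[0,0,0.01],"turn":0},{"travel":[0,0,0.01],"turn":0},{"travel":[0,0,0.008],"turn":0},{"travel":[0,0,0.008],"turn":0},{"travel":[0,0,0.008],"turn":0},{"travel":[0,0,0.008],"turn":0},{"travel":[0,0,0.008],"turn":0},{"travel":[0,0,0.008],"turn":0},{"travel":[0,0,0.008],"turn":0},{"travel":[0,0,0.008],"turn":0}]';python3 - <<'E'
from h import *
st([554.3,-9.4,169])
b=imaging.get_image("side");cv2.imwrite("pics/side12.png",b)
h=np.hstack([cv2.imread("pics/side11.png")[165:225,230:300],b[165:225,230:300]])
cv2.imwrite("pics/cmp12.png",cv2.resize(h,None,fx=5.5,fy=5.5,interpolation=cv2.INTER_CUBIC))
u=np.array([.976,-.218,0]);v=np.array([.218,.976,0])
for d in (27,45,55):
  for z in(96,100,104,108):
    print(d,z,proj("side",[np.array([553.8,-9.5,z])+(80+d)*u+63.5*v]))
E
```

```text
t: 22.8
ee_pos: [554.2, -9.4, 167.6]
orientation: [-1.919, -2.477, -0.01]
ft_force: [-1.4, 0.3, 5.8]
width: 24.1
t 22.80 tcp [554.2   -9.42 167.57] yaw_y 14.49 z [-0.0024  0.0101 -0.9999] F [-1.37  0.3   5.82] M [-0.021  0.397  0.006] w 24.1 q [-0.04  0.42  1.84  0.01  0.89 -0.3 ]
need mm (tool) [ 0.01  0.1  -1.43] units [ 0.     0.002 -0.029]
27 96 [[243.99317805 196.32645925]]
27 100 [[243.87294597 194.94106851]]
27 104 [[243.75222702 193.55067843]]
27 108 [[243.63101806 192.15525919]]
45 96 [[239.97943878 192.97170854]]
45 100 [[239.85284464 191.590955  ]]
45 104 [[239.72574164 190.20525032]]
45 108 [[239.59812652 188.81456512]]
55 96 [[237.77579222 191.12999755]]
55 100 [[237.64574634 189.75181857]]
55 104 [[237.51517983 188.36871493]]
55 108 [[237.38408934 186.98065748]]
```

View pics/cmp12.png

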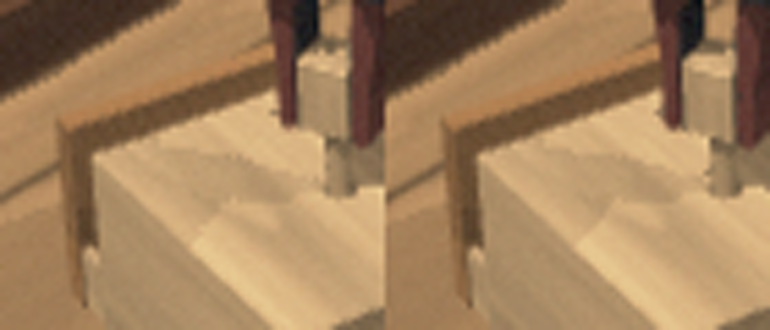

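```bash
python3 - <<'E'
from h import *
from scipy.optimize import least_squares
cor=np.array([[80,75],[80,-75],[-80,-75],[-80,75]])
ot=np.array([(304.1,139.2),(363.2,156.2),(345.2,220.4),(285,203.0)]); 
os=np.array([(247.5,193.5),(300.5,174.7),(337.3,205.3),(283.5,227)])
# top corners from crop t0box (7x): (240,65),(653,187),(527,634),(105,510)
ot=np.array([(240,65),(653,187),(527,634),(105,510)])/7-0.43+[270,130]
def w(p,d,l,z): 
    c,s=np.cos(p[2]),np.sin(p[2]); return [p[0]+d*c-l*s,p[1]+d*s+l*c,z]
def f(p):
    P=[w(p,a,b,120) for a,b in cor]; return np.r_[(proj("top",P)-ot).ravel(),(proj("side",P)-os).ravel()]
r=least_squares(f,[553,-9,-.23]);print(r.x,np.degrees(r.x[2]),f(r.x).round(2))
for d in(27,45,55):
    print(d,proj("side",[w(r.x,80+d,63.5,z) for z in(8,12,104,108)]).round(1).tolist())
E
```

```text
[ 5.53322634e+02 -1.05854768e+01 -2.74190261e-01] -15.709944757940967 [-0.25  0.17  0.77  0.31  0.13  0.24 -0.18  0.1  -1.04 -0.34 -0.48 -0.57
  1.23 -0.21 -0.63  0.42]
27 [[248.3, 224.0], [248.2, 222.7], [245.6, 192.0], [245.5, 190.6]]
45 [[244.7, 220.4], [244.6, 219.1], [241.9, 188.5], [241.8, 187.1]]
55 [[242.8, 218.5], [242.7, 217.2], [239.9, 186.6], [239.8, 185.3]]
```

The tray corner sits at (240.4,186.8) and hasn't moved over 1.1 s. The model for 55 mm out gives (239.9,186.6), so the tray is fully out. Withdrawing gently.

```bash
python3 -m crank '[{"travel":[0,0,-0.04],"turn":0},{"travel":[0,0,-0.05],"turn":0},{"travel":[0,0,-0.05],"turn":0},{"travel":[0,0,-0.06],"turn":0},{"travel":[0,0,-0.06],"turn":0}]';python3 -c "
from h import *
st([554.3,-9.4,220])"
```

```text
t: 23.35
ee_pos: [554.2, -9.5, 181.4]
orientation: [-1.919, -2.478, -0.01]
ft_force: [-0.3, 0.8, -0.4]
width: 23.8
t 23.35 tcp [554.24  -9.53 181.35] yaw_y 14.49 z [-0.0023  0.0101 -0.9999] F [-0.3   0.81 -0.41] M [-0.086 -0.106 -0.055] w 23.8 q [-0.04  0.4   1.83  0.01  0.92 -0.3 ]
need mm (tool) [  0.51   0.11 -38.64] units [ 0.01   0.002 -0.773]
```

```bash
python3 -m crank '[{"travel":[0,0,-0.06],"turn":0},{"travel":[0,0,-0.08],"turn":0},{"travel":[0,0,-0.08],"turn":0},{"travel":[0,0,-0.08],"turn":0},{"travel":[0,0,-0.1],"turn":0},{"travel":[0,0,-0.1],"turn":0},{"travel":[0,0,-0.1],"turn":0},{"travel":[0,0,-0.1],"turn":0},{"travel":[0,0,-0.1],"turn":0},{"travel":[0,0,-0.1],"turn":0},{"travel":[0,0,-0.1],"turn":0},{"travel":[0,0,-0.1],"turn":0},{"travel":[0,0,-0.05],"turn":0},{"travel":[0,0,0],"turn":0}]';python3 - <<'E'
from h import *
st([449.9,252.5,245])
b=imaging.get_image("side");cv2.imwrite("pics/side13.png",b)
crop("pics/side13.png","pics/s13.png",225,90,355,220,6)
p=ctrl.get_obs()['ee_pos'];print(proj("side",[[p[0],p[1],p[2]-91*k] for k in(.3,.6,1)]))
E
```

```text
t: 24.75
ee_pos: [554.8, -10.2, 244.5]
orientation: [-1.92, -2.478, -0.012]
ft_force: [-0.2, 0.4, -0.2]
width: 23.9
t 24.75 tcp [554.75 -10.25 244.46] yaw_y 14.48 z [-8.000e-04  1.000e-02 -9.999e-01] F [-0.16  0.41 -0.16] M [-0.05  -0.146 -0.038] w 23.9 q [-0.05  0.32  1.78  0.01  1.05 -0.3 ]
need mm (tool) [280.61 -35.81   2.17] units [ 5.612 -0.716  0.043]
[[290.53917817 162.73472305]
 [290.81053909 173.26445328]
 [291.15939842 186.87880032]]
```

View pics/s13.png

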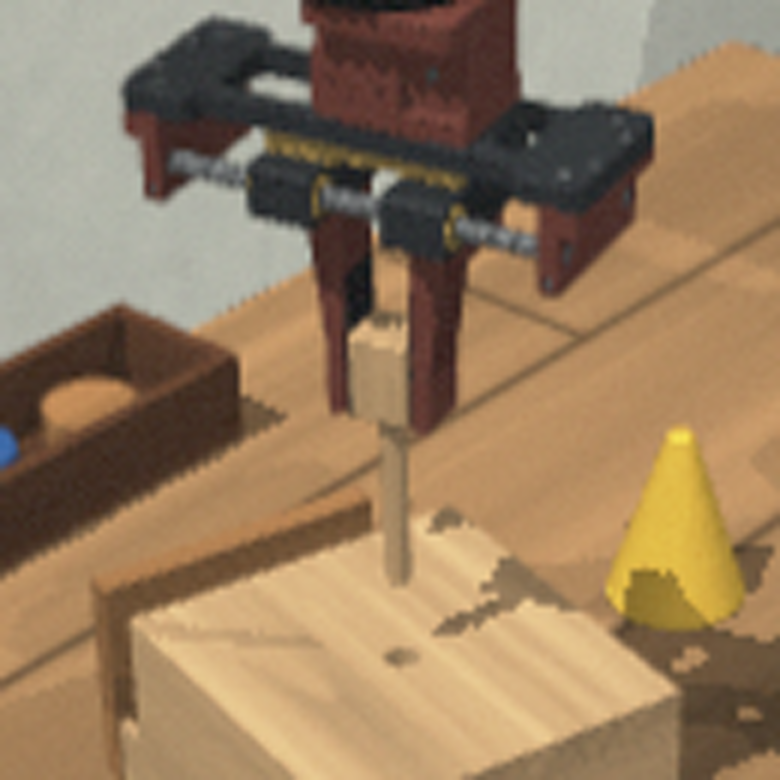

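The tray stays out with the catch released, and the pin tip is where predicted (291.4,187.1), so it hasn't slipped. Returning to the stand.

```bash
python3 -m crank '[{"travel":[0.2,-0.02,-0.02],"turn":0},{"travel":[0.4,-0.06,0],"turn":0},{"travel":[0.5,-0.07,0],"turn":0},{"travel":[0.5,-0.07,0],"turn":0},{"travel":[0.5,-0.07,0],"turn":0},{"travel":[0.5,-0.07,0],"turn":0},{"travel":[0.5,-0.07,0],"turn":0},{"travel":[0.5,-0.07,0],"turn":0},{"travel":[0.5,-0.07,0],"turn":0},{"travel":[0.3,-0.05,0],"turn":0},{"travel":[0.2,-0.05,0],"turn":0},{"travel":[0.1,0,0],"turn":0},{"travel":[0,0,0],"turn":0}]'>/dev/null;python3 - <<'E'
from h import *
st([449.9,252.5,230])
E
```

```text
t 26.10 tcp [454.38 221.66 245.43] yaw_y 14.45 z [-0.007   0.01   -0.9999] F [ 0.93 -0.14 -0.7 ] M [-0.008 -0.114 -0.014] w 23.7 q [0.42 0.24 1.88 0.01 1.02 0.16]
need mm (tool) [30.8   3.42 15.76] units [0.616 0.068 0.315]
```

```bash
python3 - <<'E'
from h import *
np.set_printoptions(precision=2,suppress=True,linewidth=160)
t=cv2.imread("pics/top8.png").astype(int).sum(2);s=cv2.imread("pics/side8.png").astype(int).sum(2)
p=proj("top",[[450,252.5,55]])[0];q=proj("side",[[450,252.5,55]])[0];print(p,q)
a,b=int(p[0])-7,int(p[1])-6;print(a,b);print(t[b:b+14,a:a+15])
a,b=int(q[0])-8,int(q[1])-7;print(a,b);print(s[b:b+14,a:a+17])
crop("pics/top8.png","pics/t8st.png",190,195,250,255,8);crop("pics/side8.png","pics/s8st.png",205,265,285,345,8)
E
```

```text
[217.5  223.36] [244.27 301.18]
210 217
[[408 412 409 412 413 415 416 414 412 413 415 411 413 417 413]
 [411 408 408 410 409 411 410 406 407 405 406 408 403 401 403]
 [402 400 402 403 403 401 404 399 404 400 404 403 404 404 404]
 [401 403 397 397 399 395 389 382 376 382 395 400 405 402 407]
 [398 396 396 397 394 373 340 305 301 323 370 402 414 414 415]
 [397 401 403 405 390 352 283 233 215 250 326 398 417 422 418]
 [405 406 409 408 387 333 246 187 186 225 303 379 408 412 413]
 [396 405 402 401 386 328 234 179 193 232 309 378 406 410 416]
 [392 400 403 403 397 356 281 220 228 284 349 393 416 416 414]
 [398 408 410 409 407 396 354 319 321 352 388 404 412 410 404]
 [391 400 413 407 404 404 393 375 375 382 392 394 393 389 382]
 [374 387 394 392 395 392 392 387 387 384 385 385 381 372 368]
 [354 368 384 382 386 390 388 387 390 389 383 379 370 366 361]
 [360 375 389 395 394 394 394 394 389 384 384 377 375 376 370]]
236 294
[[390 386 406 403 399 400 409 403 395 388 395 396 404 408 421 412 405]
 [395 395 409 393 406 408 396 396 386 400 393 401 406 417 409 404 404]
 [400 403 403 409 409 407 397 402 398 383 399 404 420 410 402 399 407]
 [401 394 414 409 403 397 392 407 399 403 411 413 407 397 407 414 405]
 [396 412 409 407 393 395 394 389 395 413 426 407 383 406 410 411 403]
 [411 405 391 398 391 388 365 314 306 297 335 357 400 409 408 405 384]
 [414 403 390 395 391 363 286 252 242 292 291 310 344 413 404 392 378]
 [396 384 387 389 387 335 236 253 238 273 301 314 361 400 380 375 373]
 [391 397 387 389 396 397 286 247 227 280 309 348 380 385 383 379 379]
 [390 389 389 404 400 412 388 344 306 320 362 402 375 376 375 382 378]
 [388 382 387 408 407 393 394 402 409 398 399 385 378 379 383 390 372]
 [388 390 401 397 383 390 401 406 400 390 385 369 376 391 391 390 358]
 [387 403 406 381 397 395 411 409 399 372 369 377 392 395 392 392 363]
 [363 358 348 387 395 402 403 390 378 380 381 389 390 399 397 374 366]]
```

View pics/t8st.png

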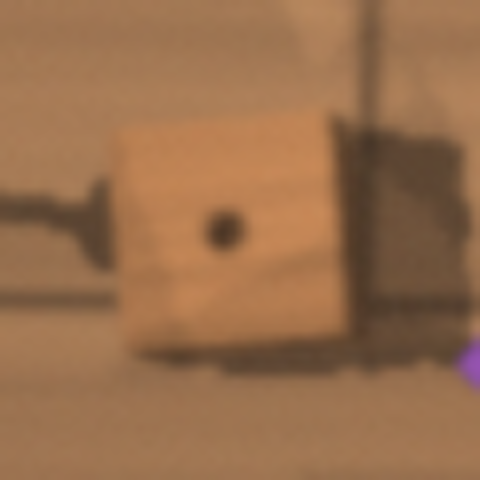

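View pics/s8st.png

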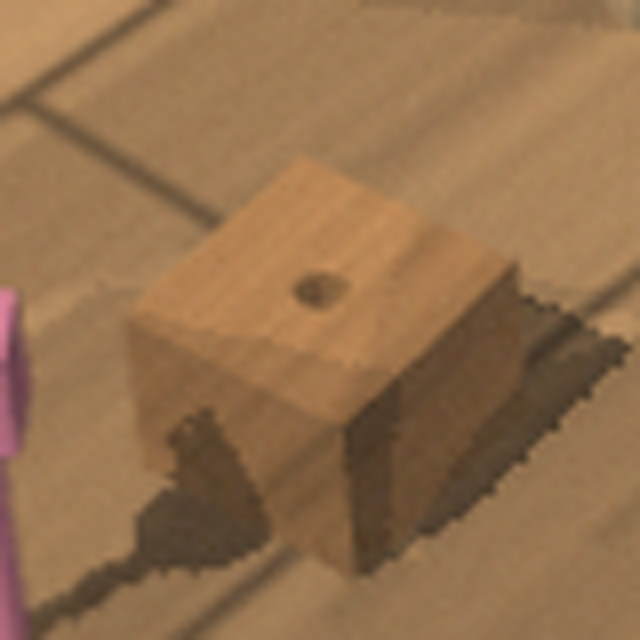

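```bash
python3 - <<'E'
from h import *
np.set_printoptions(precision=2,suppress=True)
def cen(f,x0,y0,x1,y1,bg):
    p=bg-cv2.imread(f)[y0:y1,x0:x1].astype(float).sum(2);w=np.clip(p,25,140)-25
    yy,xx=np.mgrid[y0:y1,x0:x1];return [(w*xx).sum()/w.sum(),(w*yy).sum()/w.sum()]
a=cen("pics/top8.png",213,219,223,228,405);b=cen("pics/side8.png",240,297,251,305,400)
print(a,b,plane("top",[a],55),plane("side",[b],55),tri(a,b))
E
```

```text
[np.float64(217.60532319391635), np.float64(223.393536121673)] [np.float64(244.2113709307657), np.float64(300.8610729023384)] [[449.91 252.22  55.  ]] [[450.75 251.93  55.  ]] (array([450.03, 252.26,  55.67]), array([0.34, 0.29, 0.07]))
```

Bore centre measured at (450.1, 252.2). With the current tilt the TCP target is (450.7, 252.4).

```bash
python3 -m crank '[{"travel":[0.2,0.02,0],"turn":0},{"travel":[0.2,0.03,0],"turn":0},{"travel":[0.15,0.02,0],"turn":0},{"travel":[0.03,0,0.05],"turn":0},{"travel":[0,0,0.1],"turn":0},{"travel":[0,0,0.1],"turn":0},{"travel":[0,0,0.1],"turn":0},{"travel":[0,0,0.1],"turn":0},{"travel":[0,0,0.05],"turn":0},{"travel":[0,0,0],"turn":0}]'>/dev/null;python3 - <<'E'
from h import *
st([450.7,252.4,180])
E
```

```text
t 27.10 tcp [450.67 251.26 217.6 ] yaw_y 14.27 z [-0.0083  0.0088 -0.9999] F [-0.03 -0.54 -0.82] M [-0.067 -0.032  0.008] w 23.8 q [0.48 0.29 1.89 0.01 0.96 0.22]
need mm (tool) [ 0.7   0.53 37.61] units [0.014 0.011 0.752]
```

```bash
python3 -m crank '[{"travel":[0.02,0.01,0],"turn":0},{"travel":[0,0,0.1],"turn":0},{"travel":[0,0,0.1],"turn":0},{"travel":[0,0,0.1],"turn":0},{"travel":[0,0,0.1],"turn":0},{"travel":[0,0,0.1],"turn":0},{"travel":[0,0,0.1],"turn":0},{"travel":[0,0,0.1],"turn":0},{"travel":[0,0,0.1],"turn":0},{"travel":[0,0,0.1],"turn":0},{"travel":[0,0,0.05],"turn":0},{"travel":[0,0,0],"turn":0},{"travel":[0,0,0],"turn":0}]'>/dev/null;python3 - <<'E'
from h import *
st([450.9,252.4,150])
b=imaging.get_image("side");cv2.imwrite("pics/side14.png",b)
crop("pics/side14.png","pics/s14.png",205,235,285,315,8)
p=ctrl.get_obs()['ee_pos'];print(proj("side",[[p[0]-.8*k,p[1]-.25*k,p[2]-91*k] for k in(.3,.6,1)]))
for y in range(282,300,3): print(y,b[y,236:252].astype(int).sum(1))
E
```

```text
t 28.40 tcp [450.64 252.85 165.69] yaw_y 14.26 z [-0.0084  0.0088 -0.9999] F [ 0.02 -0.04  0.1 ] M [ 0.004 -0.122  0.024] w 23.7 q [0.48 0.37 1.92 0.02 0.85 0.22]
need mm (tool) [-0.66  0.24 15.69] units [-0.013  0.005  0.314]
[[241.00548335 270.0394655 ]
 [242.14458068 280.56151995]
 [243.60782459 294.12457687]]
282 [378 377 382 390 427 414 395 366 316 366 373 375 386 389 385 379]
285 [388 378 375 377 395 413 405 380 336 335 385 380 369 364 363 361]
288 [374 372 393 411 398 431 412 387 340 329 416 418 423 425 399 385]
291 [416 415 406 402 410 428 416 393 351 329 425 415 401 411 404 412]
294 [405 412 417 422 411 423 430 391 350 377 402 409 405 417 423 422]
297 [414 404 417 417 418 402 401 420 406 411 414 414 265 252 260 272]
```

View pics/s14.png

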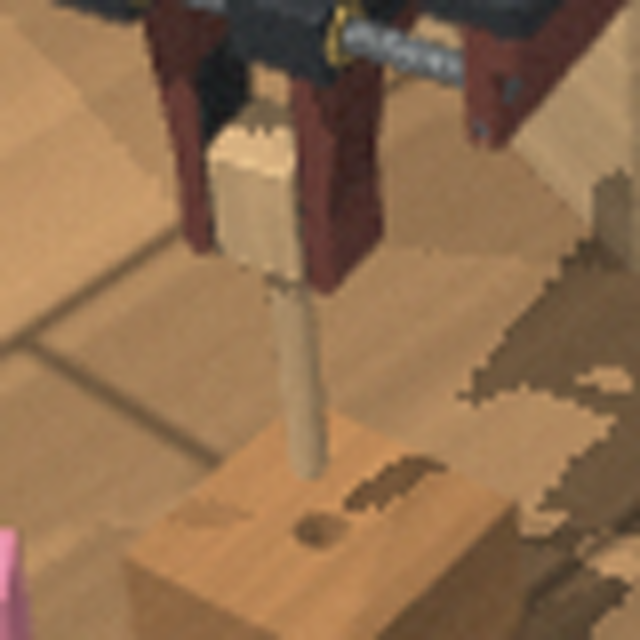

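The pin tip at side pixel (243.5,294) is lined up above the bore at (244.2,301). Lowering into it with force checks.

```bash
python3 -m crank '[{"travel":[-0.012,0.004,0],"turn":0},{"travel":[0,0,0.06],"turn":0},{"travel":[0,0,0.06],"turn":0},{"travel":[0,0,0.06],"turn":0},{"travel":[0,0,0.06],"turn":0},{"travel":[0,0,0.06],"turn":0},{"travel":[0,0,0],"turn":0}]';python3 -c "
from h import *
st([450.9,252.4,140])"
```

```text
t: 29.15
ee_pos: [451.2, 252.6, 150.0]
orientation: [-1.922, -2.471, -0.005]
ft_force: [0.7, -0.1, -0.5]
width: 23.8
t 29.15 tcp [451.21 252.56 149.97] yaw_y 14.26 z [-0.0073  0.0094 -0.9999] F [ 0.66 -0.11 -0.47] M [-0.002 -0.094  0.061] w 23.8 q [0.48 0.4  1.93 0.02 0.82 0.22]
need mm (tool) [-0.19 -0.29  9.97] units [-0.004 -0.006  0.199]
```

```bash
python3 -m crank '[{"travel":[-0.004,-0.008,0.04],"turn":0},{"travel":[0,0,0.04],"turn":0},{"travel":[0,0,0.04],"turn":0},{"travel":[0,0,0.04],"turn":0}]';python3 -c "
from h import *
st([450.7,252.4,130])"
```

```text
t: 29.55
ee_pos: [450.8, 252.4, 141.5]
orientation: [-1.922, -2.471, -0.005]
ft_force: [-0.7, 0.6, 0.2]
width: 23.8
t 29.55 tcp [450.83 252.36 141.47] yaw_y 14.26 z [-0.0072  0.0094 -0.9999] F [-0.74  0.62  0.23] M [-0.084  0.001  0.022] w 23.8 q [0.48 0.41 1.94 0.02 0.8  0.22]
need mm (tool) [-0.05 -0.06 11.47] units [-0.001 -0.001  0.229]
```

In the bore (tip ~50 mm, mouth at 55 mm) with no force.

```bash
python3 -m crank '[{"travel":[0,0,0.06],"turn":0},{"travel":[0,0,0.06],"turn":0},{"travel":[0,0,0.06],"turn":0},{"travel":[0,0,0.06],"turn":0},{"travel":[0,0,0.06],"turn":0}]';python3 -m crank '[{"travel":[0,0,0.05],"turn":0},{"travel":[0,0,0.05],"turn":0},{"travel":[0,0,0.05],"turn":0},{"travel":[0,0,0.05],"turn":0}]';python3 -c "
from h import *
st([450.3,252.5,101])"
```

```text
t: 30.05
ee_pos: [450.6, 252.5, 125.2]
orientation: [-1.921, -2.471, -0.005]
ft_force: [-0.3, 0.3, -0.2]
width: 23.7
t: 30.45
ee_pos: [450.5, 252.5, 114.1]
orientation: [-1.921, -2.471, -0.004]
ft_force: [0.4, 0.1, 0.4]
width: 23.9
t 30.45 tcp [450.54 252.53 114.14] yaw_y 14.26 z [-0.0075  0.0092 -0.9999] F [0.41 0.11 0.4 ] M [-0.078 -0.047  0.046] w 23.9 q [0.48 0.46 1.95 0.02 0.74 0.22]
need mm (tool) [-0.11 -0.17 13.14] units [-0.002 -0.003  0.263]
```

```bash
python3 -m crank '[{"travel":[0,0,0.05],"turn":0},{"travel":[0,0,0.05],"turn":0},{"travel":[0,0,0.05],"turn":0}]';python3 -m crank '[{"travel":[0,0,0.03],"turn":0},{"travel":[0,0,0.02],"turn":0}]';python3 -c "
from h import *
st([450.3,252.5,101])"
```

```text
t: 30.75
ee_pos: [450.4, 252.6, 106.0]
orientation: [-1.921, -2.471, -0.004]
ft_force: [-0.2, -0.2, -0.0]
width: 23.6
t: 30.95
ee_pos: [450.4, 252.6, 103.1]
orientation: [-1.921, -2.471, -0.004]
ft_force: [-0.4, -0.7, 0.9]
width: 24.0
t 30.95 tcp [450.38 252.62 103.05] yaw_y 14.26 z [-0.0078  0.0091 -0.9999] F [-0.39 -0.68  0.89] M [-0.066 -0.043 -0.025] w 24.0 q [0.48 0.48 1.95 0.02 0.72 0.22]
need mm (tool) [-0.12 -0.1   2.05] units [-0.002 -0.002  0.041]
```

```bash
python3 -m crank '[{"travel":[0,0,0.02],"turn":0},{"travel":[0,0,0.015],"turn":0},{"travel":[0,0,0],"turn":0}]';python3 -c "
from h import *
st([450.3,252.5,101])"
```

```text
t: 31.25
ee_pos: [450.3, 252.6, 101.1]
orientation: [-1.921, -2.471, -0.004]
ft_force: [0.4, -0.5, -1.1]
width: 23.8
t 31.25 tcp [450.32 252.6  101.06] yaw_y 14.26 z [-0.0079  0.009  -0.9999] F [ 0.42 -0.45 -1.08] M [-0.025 -0.04   0.011] w 23.8 q [0.48 0.48 1.95 0.02 0.71 0.22]
need mm (tool) [-0.09 -0.05  0.06] units [-0.002 -0.001  0.001]
```

```bash
python3 -m crank '[{"travel":[0,0,0.012],"turn":0},{"travel":[0,0,0.01],"turn":0}]'
```

```text
t: 31.45
ee_pos: [450.4, 252.7, 100.9]
orientation: [-1.921, -2.471, -0.004]
ft_force: [-1.7, -0.9, 6.9]
width: 23.6
```

```bash
python3 -m crank '[{"travel":[0,0,0.012],"turn":0},{"travel":[0,0,0.005],"turn":0}]'
```

```text
t: 31.65
ee_pos: [450.4, 252.7, 101.0]
orientation: [-1.921, -2.471, -0.004]
ft_force: [0.2, -0.8, 1.1]
width: 23.9
```

The floor was reached at TCP z≈100.9, the same height as at pick-up. Now a gentle release: open partially.

```bash
python3 -m crank '[{"travel":[0,0,0],"turn":0},{"travel":[0,0,0],"turn":0},{"travel":[0,0,0],"turn":0},{"travel":[0,0,0],"turn":0},{"travel":[0,0,0],"turn":0},{"travel":[0,0,0],"turn":0}]' 0.3
python3 - <<'E'
from h import *
st([450.3,252.5,101])
b=imaging.get_image("side");cv2.imwrite("pics/side15.png",b)
h=np.hstack([cv2.imread("pics/side2.png")[255:335,205:285],b[255:335,205:285]])
cv2.imwrite("pics/cmp15.png",cv2.resize(h,None,fx=5,fy=5,interpolation=cv2.INTER_CUBIC))
E
```

```text
t: 32.25
ee_pos: [451.0, 253.0, 101.0]
orientation: [-1.922, -2.471, -0.006]
ft_force: [0.6, 0.2, -0.1]
width: 57.1
t 32.25 tcp [450.98 252.98 100.97] yaw_y 14.26 z [-0.0065  0.0098 -0.9999] F [ 0.56  0.18 -0.07] M [-0.109 -0.101  0.004] w 57.1 q [0.48 0.48 1.95 0.02 0.71 0.22]
need mm (tool) [-0.3  -0.78 -0.03] units [-0.006 -0.016 -0.001]
```

View pics/cmp15.png

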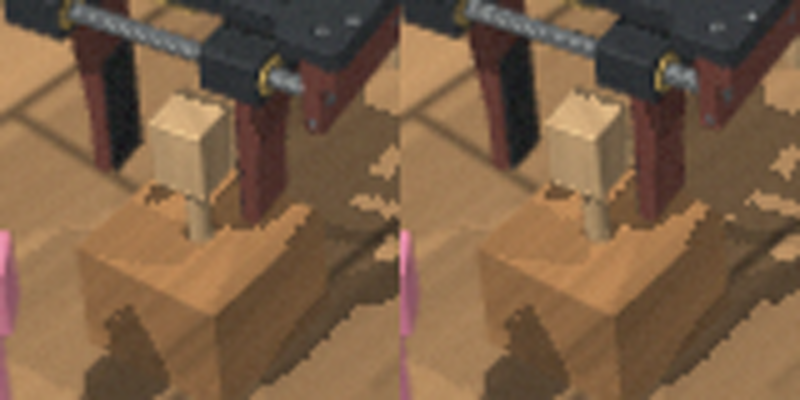

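The pin looks as it did before pick-up: same height and upright. Retreating upward, then clear of everything for a final look.

```bash
python3 -m crank '[{"travel":[0,0,-0.1],"turn":0},{"travel":[0,0,-0.1],"turn":0},{"travel":[0,0,-0.1],"turn":0},{"travel":[0,0,-0.1],"turn":0},{"travel":[0,0,-0.2],"turn":0},{"travel":[0,0,-0.2],"turn":0},{"travel":[0,0,-0.2],"turn":0},{"travel":[0,0,-0.2],"turn":0},{"travel":[0,0,-0.2],"turn":0},{"travel":[0,0,-0.2],"turn":0},{"travel":[0,0,-0.2],"turn":0},{"travel":[0,0,-0.2],"turn":0},{"travel":[0,0,-0.2],"turn":0},{"travel":[0,0,-0.2],"turn":0},{"travel":[0,0,-0.1],"turn":0},{"travel":[0,0,0],"turn":0}]'
python3 -m crank '[{"travel":[0.3,0,0],"turn":0},{"travel":[0.5,0.1,0],"turn":0},{"travel":[0.7,0.1,0],"turn":0},{"travel":[0.7,0.1,0],"turn":0},{"travel":[0.7,0.1,0],"turn":0},{"travel":[0.7,0,0],"turn":0},{"travel":[0.7,-0.1,0],"turn":0},{"travel":[0.5,-0.1,0],"turn":0},{"travel":[0.3,0,0],"turn":0},{"travel":[0,0,0],"turn":0},{"travel":[0,0,0],"turn":0}]'
python3 - <<'E'
from h import *
st()
for n in C: cv2.imwrite(f"pics/{n}16.png",imaging.get_image(n))
E
```

```text
t: 33.9
ee_pos: [452.3, 251.9, 239.1]
orientation: [-1.923, -2.472, -0.01]
ft_force: [-0.3, -0.6, -0.2]
width: 57.6
t: 35.0
ee_pos: [391.0, 516.8, 235.1]
orientation: [-1.922, -2.469, 0.004]
ft_force: [0.0, -0.8, -0.3]
width: 57.0
t 35.00 tcp [391.04 516.77 235.06] yaw_y 14.20 z [-0.0112  0.0056 -0.9999] F [ 0.01 -0.78 -0.31] M [-0.084 -0.051 -0.048] w 57.0 q [0.9  0.46 1.58 0.01 1.1  0.65]
```

View pics/top16.png

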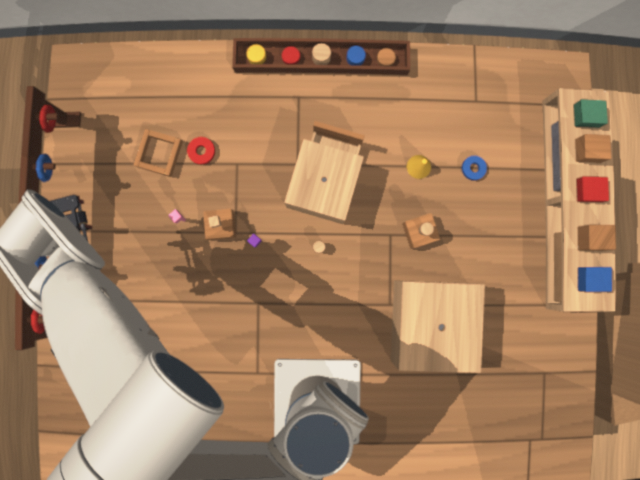

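View pics/side16.png

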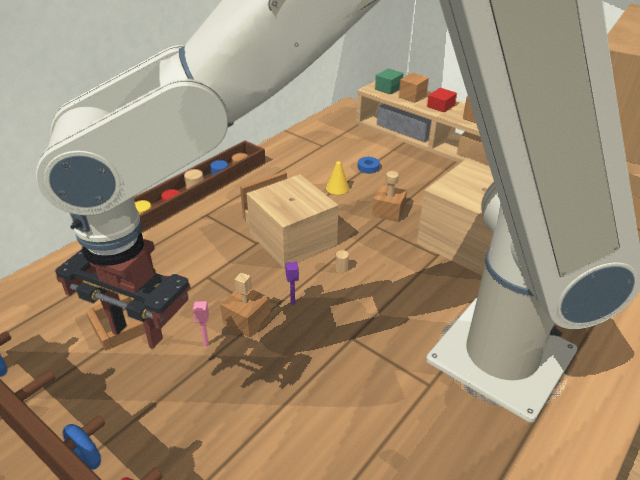

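```bash
python3 - <<'E'
from h import *
np.set_printoptions(precision=2,suppress=True)
t=cv2.imread("pics/top16.png")
u=cv2.resize(t[208:234,200:228],None,fx=8,fy=8,interpolation=cv2.INTER_CUBIC)
c=max(cv2.findContours((u[...,0]>108).astype(np.uint8),0,1)[0],key=cv2.contourArea);r=cv2.minAreaRect(c)
print("head",plane("top",[(np.array(r[0])+.5)/8-.5+[200,208]],119),r[1][0]/8,r[1][1]/8)
crop("pics/top16.png","pics/t16.png",280,110,390,230,5)
h=np.array([553.8,-9.5]);
for y in(-.22,-.255,-.274):
  for z in(96,108):
    c,s=np.cos(y),np.sin(y);print(y,z,proj("top",[[*(h+135*np.array([c,s])+k*np.array([-s,c])),z] for k in(63.5,-63.5)]).round(1).tolist())
E
```

```text
head [[451.12 252.87 119.  ]] 10.464345932006836 10.205077171325684
-0.22 96 [[311.0, 121.8], [361.5, 133.6]]
-0.22 108 [[311.0, 120.5], [361.9, 132.5]]
-0.255 96 [[313.1, 121.4], [363.2, 135.0]]
-0.255 108 [[313.1, 120.2], [363.6, 133.9]]
-0.274 96 [[314.2, 121.2], [364.0, 135.7]]
-0.274 108 [[314.2, 120.0], [364.4, 134.6]]
```

View pics/t16.png

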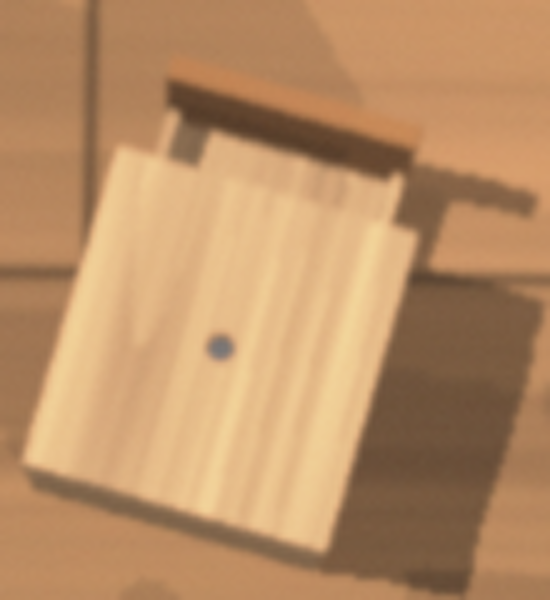

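Front-panel corners at (313.5,121.3) and (364.7,135.3) match the 55 mm prediction of (314.2,121.2) and (364.0,135.7). The pin is home and the other toys haven't moved. Handing in.

```bash
python3 -c "
from workcell import workorder
print(workorder.close_job())"
```

```text
the job is handed in; nothing more can be done
None
```

The job is done and handed in at about 35 s. The pin opened the ring box, the tray slid all the way out, and the pin is back upright in its stand, released.

- **Box:** I used the smaller of the two boxes, about 160 × 153 mm by measurement against about 200 mm for the other.
- **Press:** The pin entered the hole with no noticeable force. The highest reading on the catch was about 7.6 N, against the 18 N limit. I held it down until the tray stopped, for about 3 s.
- **Tray:** In the last top view the front-panel corners are within 1 pixel of where 55 mm out would put them. The tray stayed out after I let the catch up.
- **Pin:** It touched the stand's floor at the same tool height as at pick-up (101 mm), with a brief 7 N reading. The head is about 1.6 mm sideways from where it started, roughly what the play in the bore allows.
- **Surroundings:** By eye in the last pictures the other toys are where they were, and the gripper stood clear with no contact force. The square frame is partly hidden by the gripper in the side view, but shows in place from the top.

One thing was off: the tool picked up about 0.6° of tilt from fast moves, which the moves cannot correct directly. I allowed for it when lining up both insertions. During the press the pin leaned on the rim of the hole with up to about 3 N sideways.

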